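# Set up the cooled jam station on the breakfast buffet

## Task

Set up the jam station for breakfast: seat the wooden jar carrier fully home on the two pegs of the cooling base, then stand every jam jar upright in the carrier, one to a well, and only when all jars are in push the blue switch lever over to on (away from the robot). At any time, take the blank menu board out of its rack and stand it on the counter leaning back at a moderate slant against the cork-marked guest-side face of the wooden rest, centred and square to it; leave the sugar bowl, the plates and the mug where they are.

Things in the scene. Friction and masses are not known exactly. Their poses are not given: they have to be found in the camera images.
- base: Fixed low white cooling base, metal-topped: 110 (x) by 240 (y) by 45 mm high. Origin: centre of its underside on the counter. Two upright steel pegs on its top, 12 mm thick, 22 mm tall with tapered tips, at x = +25 and -25 mm, y = 0 in its frame. A pod 20 mm high with the switch juts out on its -x side (towards the robot).
- seat (a point): Centre of the base's metal top, 45 mm up, midway between the pegs; axes as the base's. The carrier's origin comes here when it is fully seated, its y axis along the base's y (either way round).
- switch (a joint): Blue toggle lever of the base, rad: 0 leans fully towards the base's -x (off), 1.0 leans fully towards +x (on); starts off, between 0 and 0.2. It turns about an axis along the base's y and stays where it is left; a light push of the tip, a few N, moves it.
- switch_tip (a point): Centre of the 26 mm blue ball at the end of the toggle lever, 60 mm from its pivot; the pivot is at x = -95 mm, y = 0, z = 42 mm in the base's frame. Moves with the lever.
- carrier: Loose pale wood jar carrier, 76 (x) by 284 (y) mm, 0.4 kg; origin: centre of its underside. Floor 10 mm thick, well walls (4 to 8 mm thick) reach 40 mm above the underside. In a row along y it has four wells (60 by 58 to 60 mm inside) and in the middle a black upright blade handle 28 (x) by 14 (y) mm reaching 95 mm above the underside. Two 15 mm through holes for the pegs at x = +25 and -25 mm, y = 0, one each side of the handle.
- handle (a point): Point to grip on the carrier's handle, on its centre line 80 mm above the underside (15 mm below its top); the handle is 14 mm thick along the carrier's y.
- rack: Fixed dark wood rack, 60 (x) by 90 (y) by 50 mm high, origin under its centre; a slot along y, 18 mm wide, floor 10 mm up, in which the board stands at the start.
- board: Loose blank blackboard in a pale wood frame, both sides alike, 14 mm thick (x), 120 mm wide (y), 170 mm tall (z), 0.25 kg. Origin: centre of its lower edge. Starts upright in the rack.
- board_top (a point): Middle of the board's upper edge, 170 mm from its origin.
- rest: Fixed pale wood block, 60 (x) by 130 (y) by 100 mm high, origin under its centre. Its front, marked by a cork strip along the top edge, is its +x face (30 mm from the origin), which looks away from the robot to the guests; the board is to lean against that face's top edge.
- rest_foot (a point): Foot of the rest's front face, at the counter, in the middle; +x points out of that face.
- sugar: Bystander: small white bowl, 80 mm across, 60 mm high. Origin under its centre.
- plates: Bystander: stack of white plates, 170 mm across, 48 mm high. Origin under its centre.
- mug: Bystander: blue mug, 76 mm across, 85 mm high, handle at its +y. Origin under its centre.
- jar0: Jam jar, red with paper band and white lid, a plain cylinder 52 mm across and 68 mm tall, heavy at the foot (the lid, as wide, is the top 14 mm; about 38 mm of a jar stands out of its well), about 0.22 kg; origin: centre of its underside. Three or four of the jars are on the counter; None if absent.
- well0 (a point): Centre of the floor of carrier well 0, at y = -109 mm, 10 mm above the carrier's underside.
- jar1: Jam jar, orange with paper band and white lid, a plain cylinder 52 mm across and 68 mm tall, heavy at the foot (the lid, as wide, is the top 14 mm; about 38 mm of a jar stands out of its well), about 0.22 kg; origin: centre of its underside. Three or four of the jars are on the counter; None if absent.
- well1 (a point): Centre of the floor of carrier well 1, at y = -47 mm, 10 mm above the carrier's underside.
- jar2: Jam jar, amber brown with paper band and white lid, a plain cylinder 52 mm across and 68 mm tall, heavy at the foot (the lid, as wide, is the top 14 mm; about 38 mm of a jar stands out of its well), about 0.22 kg; origin: centre of its underside. Three or four of the jars are on the counter; None if absent.
- well2 (a point): Centre of the floor of carrier well 2, at y = 47 mm, 10 mm above the carrier's underside.
- jar3: Jam jar, yellow with paper band and white lid, a plain cylinder 52 mm across and 68 mm tall, heavy at the foot (the lid, as wide, is the top 14 mm; about 38 mm of a jar stands out of its well), about 0.22 kg; origin: centre of its underside. Three or four of the jars are on the counter; None if absent.
- well3 (a point): Centre of the floor of carrier well 3, at y = 109 mm, 10 mm above the carrier's underside.
Mind the look-alikes: they are no part of the job. Leave any pink look-alike of the jar0 alone.

How it is judged:
On the way, in this order (a step that is already met when the one before it is completed fails the run):
1. the carrier is seated fully on the pegs of the base (z of carrier in the frame of seat below 0.004 m and horizontal distance between carrier and seat below 0.004 m and angle between the y axis of carrier and the y axis of base, either way round below 0.06 rad and angle between carrier's own z axis and vertical below 0.05 rad), for 0.3 s.
2. every jar stands in a well of the seated carrier (all of step 1 and (distance between jar0 and well0 below 0.01 m or distance between jar0 and well1 below 0.01 m or distance between jar0 and well2 below 0.01 m or distance between jar0 and well3 below 0.01 m) and angle between each of jar0, jar1, jar2, jar3's own z axis and vertical below 0.09 rad and (distance between jar1 and well0 below 0.01 m or distance between jar1 and well1 below 0.01 m or distance between jar1 and well2 below 0.01 m or distance between jar1 and well3 below 0.01 m) and (distance between jar2 and well0 below 0.01 m or distance between jar2 and well1 below 0.01 m or distance between jar2 and well2 below 0.01 m or distance between jar2 and well3 below 0.01 m) and (distance between jar3 and well0 below 0.01 m or distance between jar3 and well1 below 0.01 m or distance between jar3 and well2 below 0.01 m or distance between jar3 and well3 below 0.01 m)), for 0.3 s.
3. then the base is switched on (value of joint switch above 0.8 rad), for 0.2 s.
At the end, for the whole second after the job is handed in: Carrier home on pegs (4 mm, 0.06 rad); each jar upright, origin within 10 mm of a well centre; switch over 0.8 rad; board foot on counter before the cork face (origin 30-130 mm out from rest origin, 50 mm of middle, 0.3 rad of square), leaning back on it 0.14-0.61 rad; all at rest (all of step 2 and value of joint switch above 0.8 rad and angle between board's own z axis and vertical between 0.14 and 0.61 rad and height (world z) of board below 0.012 m and x of board in the frame of rest between 0.03 and 0.13 m and y of board in the frame of rest between -0.05 and 0.05 m and x of board_top in the frame of rest below 0.06 m and height (world z) of board_top above 0.13 m and angle between the y axis of board and the y axis of rest, either way round below 0.3 rad and contact force between board and rest above 0.05 N and linear speed of each of carrier, board, jar0, jar1, jar2, jar3 below 0.02 m/s); the robot touches nothing.
It fails at once if the sugar is pushed more than 3 cm or tipped (distance of sugar from where it was at the start of the episode above 0.03 m or angle between sugar's own z axis and vertical above 0.4 rad).
It fails at once if the plates is pushed more than 3 cm or tipped (distance of plates from where it was at the start of the episode above 0.03 m or angle between plates's own z axis and vertical above 0.4 rad).
It fails at once if the mug is pushed more than 3 cm or tipped (distance of mug from where it was at the start of the episode above 0.03 m or angle between mug's own z axis and vertical above 0.4 rad).
Of jar0, jar1, jar2, jar3 only 3 to 4 are there at a start; the rules pass over those that are not, and their reading is None.
At some moment in a run one of jar0, jar1, jar2, jar3 may be knocked a few centimetres aside while the robot is not near it.
It also fails if it takes over 192 s, if anything falls off the work surface, if the arm or the gripper's body presses on something with over 40 N, if the wrist force passes 120 N, or if a joint passes its speed limit or range.

## Robot

A 6-joint arm with a two-finger parallel gripper is mounted at the origin on the work surface. World frame = base frame: x ahead of the robot, y to its left, z up, the work surface at z = 0. Lengths are in m, angles in rad, forces in N, time in s.
With the tool pointing down it reaches from about 0.35 to 0.85 m from the base axis. Payload 8.1 kg.
Tool frame: the origin (TCP) lies at the very end of the fingers, on their centre line; the grasp point (between the pads) lies 19 mm behind it (arm.grip_point_offset is the distance from the TCP to the grasp point, in m); z points along the fingers, x is the direction in which the jaws open and shut, and the axes are right-handed (so a half turn about z gives the same grasp; the last joint's range is limited). The gripper opens to 85 mm and grips with 20 to 120 N. Pads are 22 mm wide; open, the fingers measure 114 mm over their backs; the gripper's body (76 mm by 85 mm) begins 54 mm behind the grasp point. The pads swing forward as they close: fully open they stand 13 mm farther back than shut.
Start: joints at [-1.283, 0.13, 1.488, -0, 1.523, -0.085], TCP at [0.219, -0.559, 0.231] pointing down, gripper open.
Joint ranges: [-2.96, 2.96], [-0.89, 2.26], [0.02, 2.5], [-1.34, 4.48], [0, 2.73], [-2.66, 2.66]. Speed limits (rad/s): [2.39, 2.39, 2.79, 3.14, 3.14, 3.14].

## Interface

Orientations are given as a rotation vector (axis times angle).
In Python, from bench import arm gives the robot as it stands. The module is installed in compiled form; this text tells all that it offers.
- The arm moves only by the shell command python3 -m inch 'ROWS' [FORCE]. ROWS is JSON, a list that holds one entry, the list of rows, each a list of 7 numbers: the closure, from -1 (fully open) to 1 (shut), then the shift along the tool's x, y, z in m, then the turn, a rotation vector about the tool's x, y, z in rad. In form: [[[claw, x, y, z, wx, wy, wz], ...]]. A call has 1 to 12 rows; each row is the pose to reach, as a shift and turn from the pose commanded when the call began, along the tool's axes at that moment; what a row does not reach only later rows make up. A row lasts 1/8 s, in which the tool goes at most 62.5 mm and 10.7 degrees, less where a joint would pass 70% of its speed; a pose out of reach is approached as far as the arm can. A call with a gripper value outside its range is refused whole. The fingers move at their own pace and stop on an object; FORCE is the grip in N (left out, the last holds). Time passes only in rows, so rows that repeat a pose let the fingers close. It gives the time, the measured TCP pose, the force and the opening at its end, in the units of the state.
- arm.get_obs(): the state, without advancing time (a new reading comes with each control period).
- arm.capture(name): name is "scene" or "top" or "wrist"; returns a dict with "pixels" (400x640x3 uint8, red, green, blue), "range_z" (400x640 float32, m along the optical axis (not along the pixel's ray), 0 where there is no reading), "fov_y" (degrees; the focal length in pixels is half the picture's height over the tangent of half this angle, whatever the lens; pixels are square), "cx", "cy" (the principal point, pixels), "D" ([k1, k2, p1, p2, k3] as OpenCV has them; the pictures are not rectified), "rvec" (rotation vector, rad) and "tvec" (3), from world to camera coordinates, as OpenCV has them. Camera axes: x right, y down, z forward; pixel columns grow to the right and rows downward; lengths in m; the calibration is good to about 2 mm. A picture is of the moment at which its call begins.
- arm.hand_in(): hands the job in, once; it reports no verdict.
The state is a dict: "clock": time; "joint_positions": joint angles; "qd": joint speeds; "tau": joint torques, N m; "position": TCP position; "ee_rot": TCP orientation; "ft_force": force on the tool from outside, world axes, zero at the start; "moment": the same for the moment, N m; "grip_width": finger opening in m.
Only numpy, scipy, OpenCV 4.12 (cv2) and the standard library are available. Lean on these libraries where they do the work, as an engineer would, in place of code of your own. Each camera call takes 0.05 s, during which the arm holds its last target. There are 200 camera calls.

## Working session

There is one attempt and no reset: what is moved stays moved. The work goes in short steps, Python scripts to look and compute and a shell command to move; the robot and the scene stay as the last step left them, time stands still between calls to the robot, and variables do not carry over. Pictures are saved under pics/ and viewed, about 12 in all and at most 16, crops included, and the job is handed in when it is done.

```bash
mkdir -p pics
cat > h.py <<'E'
import numpy as np, cv2
from bench import arm
def K(c):
    f=200/np.tan(np.radians(c['fov_y'])/2); return np.array([[f,0,c['cx']],[0,f,c['cy']],[0,0,1.]])
def cap(n,fn=None):
    c=arm.capture(n)
    if fn: cv2.imwrite('pics/'+fn,c['pixels'][:,:,::-1]); np.save('/tmp/'+n+'.npy',c,allow_pickle=True)
    return c
def cloud(c):
    """400x640x3 world points, nan where none"""
    v,u=np.mgrid[0:400,0:640].astype(np.float64)
    n=cv2.undistortPoints(np.stack([u.ravel(),v.ravel()],1)[:,None],K(c),np.array(c['D'],float))[:,0]
    z=c['range_z'].ravel().astype(float); z=np.where(z>0,z,np.nan)
    P=np.c_[n*z[:,None],z]; R=cv2.Rodrigues(np.array(c['rvec'],float))[0]
    return ((P-np.array(c['tvec']).ravel())@R).reshape(400,640,3)
def proj(c,p):
    return cv2.projectPoints(np.array(p,float).reshape(-1,1,3),np.array(c['rvec'],float),np.array(c['tvec'],float),K(c),np.array(c['D'],float))[0][:,0]
def R0(o=None):
    o=o or arm.get_obs(); return cv2.Rodrigues(np.array(o['ee_rot'],float))[0]
def ld(n): return np.load('/tmp/'+n+'.npy',allow_pickle=True).item()
E
python3 - <<'E'
from h import *
cap('scene','s0.png');cap('top','t0.png')
o=arm.get_obs();print({k:np.round(v,3) for k,v in o.items()})
print(np.round(R0(),3)); print(arm.grip_point_offset)
E
```

```text
{'clock': np.float64(0.1), 'joint_positions': array([-1.283,  0.131,  1.489, -0.   ,  1.523, -0.085]), 'qd': array([ 0.   , -0.002, -0.001,  0.   ,  0.001,  0.001]), 'tau': array([ 0.0000e+00, -5.7095e+01, -5.0194e+01, -0.0000e+00,  8.0000e-03,
        0.0000e+00]), 'position': array([ 0.218, -0.558,  0.23 ]), 'ee_rot': array([-2.594e+00,  1.771e+00,  2.000e-03]), 'ft_force': array([ 0.496,  0.161, -0.084]), 'moment': array([-0.034,  0.002,  0.039]), 'grip_width': np.float64(0.086)}
[[ 0.364 -0.931 -0.001]
 [-0.931 -0.364  0.002]
 [-0.002 -0.    -1.   ]]
0.0187
```

View pics/s0.png

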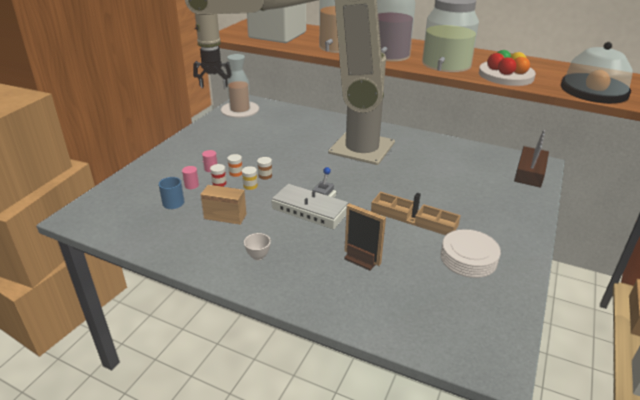

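View pics/t0.png

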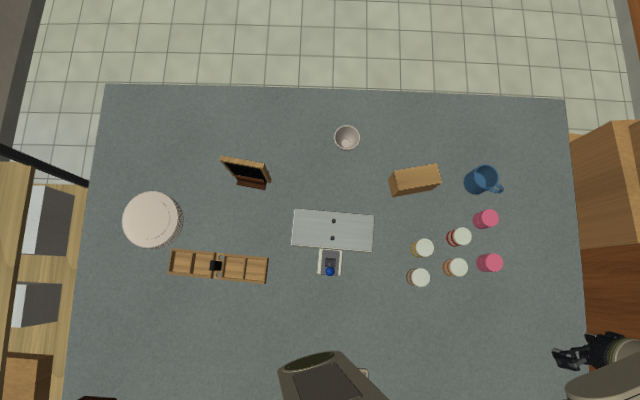

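The top view (x up, y left) shows the base at (332,230) with its lever at (330,270), the carrier at (218,266) with its handle at (216,265), the board and rack at (247,172), and the rest at (415,180). Bowl is at (347,138), plates at (152,220) and mug at (484,180).

Jar candidates are white lids at (424,247), (460,237), (456,267) and (418,278), plus pink look-alikes at (486,219) and (489,262), which I leave alone. I choose the four white-lidded jars: red, orange, yellow and amber at scene (218,172), (235,162), (250,178) and (265,165).

Run:
```python
from h import *
from scipy import ndimage as nd
c=ld('top');W=cloud(c);print('cam',np.round(-cv2.Rodrigues(np.array(c['rvec']))[0].T@np.array(c['tvec']).ravel(),3))
t=W[300:330,480:520,2];print('table z',np.nanmean(t),np.nanstd(t))
m=(W[...,2]>0.015)&(W[...,2]<0.25)&(W[...,0]>0.2)&(W[...,0]<1.2)&(abs(W[...,1])<.75)
L,n=nd.label(m)
for i in range(1,n+1):
    s=L==i
    if s.sum()<40: continue
    P=W[s];zt=np.percentile(P[:,2],97);T=P[P[:,2]>zt-.012]
    v,u=np.nonzero(s);r=cv2.minAreaRect(T[:,:2].astype(np.float32))
    print((int(u.mean()),int(v.mean())),s.sum(),'z',zt.round(3),'c',np.round(r[0],3),'sz',np.round(r[1],3),'a',round(r[2],1),'col',c['pixels'][s].mean(0).astype(int))
im=c['pixels'][:,:,::-1]
a=cv2.resize(im[205:295,390:510],None,fx=5,fy=5,interpolation=cv2.INTER_CUBIC)
cv2.imwrite('pics/crop1.png',a)
s=ld('scene')['pixels'][:,:,::-1][130:230,150:350]
cv2.imwrite('pics/crop2.png',np.vstack([cv2.resize(a,(600,300)),cv2.resize(s,(600,300),interpolation=cv2.INTER_CUBIC)]))
```

```text
cam [0.374 0.048 1.152]
table z -0.0004930363601889538 0.0022227521627134652
(347, 135) 375 z 0.062 c [ 0.782 -0.032] sz [0.076 0.079] a 89.2 col [131 124 114]
(246, 169) 911 z 0.182 c [0.659 0.256] sz [0.121 0.015] a 80.8 col [65 52 35]
(414, 178) 1222 z 0.103 c [ 0.655 -0.237] sz [0.062 0.13 ] a 11.8 col [135 108  70]
(482, 179) 653 z 0.086 c [ 0.665 -0.444] sz [0.072 0.077] a 16.5 col [45 68 85]
(151, 219) 2709 z 0.053 c [0.514 0.544] sz [0.169 0.168] a 31.2 col [181 172 157]
(331, 235) 3645 z 0.058 c [0.46  0.006] sz [0.232 0.184] a 86.6 col [141 145 139]
(485, 218) 372 z 0.071 c [ 0.545 -0.456] sz [0.051 0.052] a 37.3 col [165  89 105]
(459, 236) 350 z 0.071 c [ 0.49  -0.372] sz [0.049 0.05 ] a 43.7 col [162 156 141]
(422, 247) 343 z 0.071 c [ 0.454 -0.259] sz [0.052 0.051] a 38.8 col [167 167 147]
(215, 265) 1057 z 0.094 c [0.386 0.334] sz [0.015 0.028] a 84.6 col [105  85  57]
(490, 262) 390 z 0.071 c [ 0.416 -0.463] sz [0.051 0.052] a 1.1 col [166  91 107]
(455, 266) 338 z 0.071 c [ 0.401 -0.358] sz [0.05  0.048] a 90.0 col [168 164 146]
(418, 277) 352 z 0.07 c [ 0.37  -0.246] sz [0.05  0.052] a 0.5 col [166 166 150]
```

View pics/crop2.png

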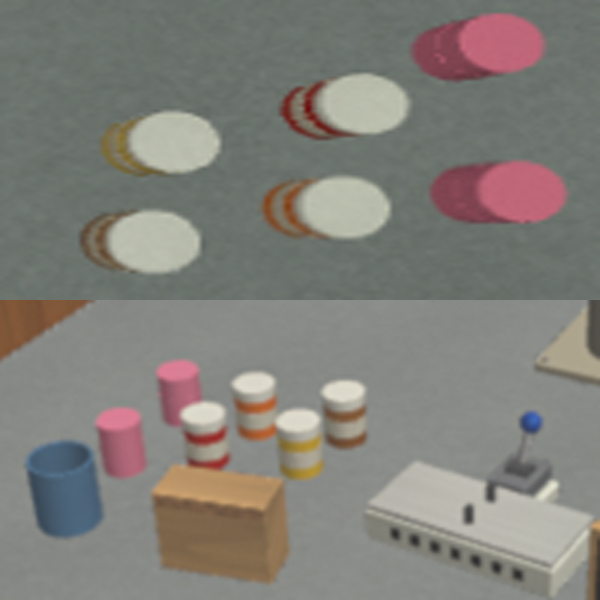

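Confirmed: four banded jars with white lids, red, orange, yellow and amber, and two plain pink decoys. Next I refine the base and carrier poses.

Run:
```python
from h import *
W=cloud(ld('top'));x,y,z=W[...,0],W[...,1],W[...,2]
def f(m,n):
    r=cv2.minAreaRect(W[m][:,:2].astype(np.float32));print(n,m.sum(),np.round(r[0],4),np.round(r[1],4),round(r[2],2))
b=(x>.3)&(x<.65)&(abs(y)<.16)
f(b&(z>.037)&(z<.052)&(x>.42),'base')
k=(x>.3)&(x<.5)&(y>.15)&(y<.52)
f(k&(z>.03)&(z<.05),'carrier rim');f(k&(z>.08),'handle')
p=b&(z>.056)&(x>.42)
print(np.round(W[p],3))
q=b&(z>.07)&(x<.42);print('lever',np.round(W[q].mean(0),3),q.sum())
```

```text
base 3028 [0.4873 0.0039] [0.2396 0.1353] 86.69
carrier rim 1071 [0.4191 0.358 ] [0.3365 0.142 ] 84.86
handle 65 [0.3855 0.3336] [0.0149 0.0276] 84.59
[[ 0.528  0.006  0.064]
 [ 0.528  0.004  0.069]
 [ 0.528  0.001  0.066]
 [ 0.528 -0.002  0.065]
 [ 0.526  0.006  0.061]
 [ 0.525  0.004  0.067]
 [ 0.525 -0.002  0.067]
 [ 0.522  0.006  0.064]
 [ 0.523  0.003  0.063]
 [ 0.522  0.001  0.068]
 [ 0.523 -0.002  0.063]
 [ 0.52   0.003  0.058]
 [ 0.52   0.     0.063]
 [ 0.479  0.008  0.065]
 [ 0.479  0.005  0.069]
 [ 0.479  0.002  0.066]
 [ 0.476  0.008  0.067]
 [ 0.476  0.005  0.069]
 [ 0.476  0.002  0.065]
 [ 0.476 -0.001  0.063]
 [ 0.473  0.008  0.068]
 [ 0.473  0.005  0.065]
 [ 0.473  0.002  0.066]
 [ 0.474 -0.001  0.063]
 [ 0.471  0.008  0.059]
 [ 0.471  0.005  0.059]
 [ 0.471  0.002  0.063]]
lever [0.381 0.01  0.103] 76
```

```bash
cat >> h.py <<'E'
def to(p,yaw,o=None):
    """shift and turn (tool axes) to world p, tool down with jaw axis at yaw deg (mod 360)"""
    o=o or arm.get_obs(); R=R0(o); a=np.radians(yaw)
    G=np.array([[np.cos(a),np.sin(a),0],[np.sin(a),-np.cos(a),0],[0,0,-1.]])
    s=R.T@(np.array(p)-o['position']); w=cv2.Rodrigues(R.T@G)[0].ravel()
    print('row',np.round(s,4).tolist(),np.round(w,3).tolist())
def st():
    o=arm.get_obs(); R=R0(o)
    print('t',round(float(o['clock']),2),'p',np.round(o['position'],4),'yaw',np.degrees(np.arctan2(R[1,0],R[0,0])).round(2),'tilt',np.round(R[:,2],3),'q',np.round(o['joint_positions'],2),'F',np.round(o['ft_force'],1),'w',round(float(o['grip_width']),4))
E
python3 -m inch '[[[-1,-0.42,-0.467,-0.02,0,0,-2.709],[-1,-0.42,-0.467,-0.02,0,0,-2.709],[-1,-0.42,-0.467,-0.02,0,0,-2.709],[-1,-0.42,-0.467,-0.02,0,0,-2.709],[-1,-0.42,-0.467,-0.02,0,0,-2.709],[-1,-0.42,-0.467,-0.02,0,0,-2.709],[-1,-0.42,-0.467,-0.02,0,0,-2.709],[-1,-0.42,-0.467,-0.02,0,0,-2.709],[-1,-0.42,-0.467,-0.02,0,0,-2.709],[-1,-0.42,-0.467,-0.02,0,0,-2.709],[-1,-0.42,-0.467,-0.02,0,0,-2.709],[-1,-0.42,-0.467,-0.02,0,0,-2.709]]]'
python3 -c "
from h import *
st();to([.5,.003,.25],86.6)"
```

```text
clock: 1.6
position: [0.5004, 0.0038, 0.2507]
ee_rot: [-2.709, -1.589, 0.002]
ft_force: [-0.6, -0.0, 0.2]
grip_width: 0.0852
t 1.6 p [0.5004 0.0038 0.2507] yaw 60.78 tilt [-0.001  0.    -1.   ] q [-0.09 -0.15  1.73  0.    1.56 -1.16] F [-0.6 -0.   0.2] w 0.0852
row [-0.0009, 0.0, 0.0007] [-0.001, 0.0, -0.451]
```

```bash
python3 -m inch '[[[-1,0,0,0,0,0,-0.451],[-1,0,0,0,0,0,-0.451],[-1,0,0,0,0,0,-0.451],[-1,0,0,0,0,0,-0.451],[-1,0,0,0,0,0,-0.451]]]' >/dev/null
python3 - <<'E'
from h import *
st();c=cap('wrist','w0.png');W=cloud(c);x,y,z=W[...,0],W[...,1],W[...,2]
print('cam',np.round(-cv2.Rodrigues(np.array(c['rvec']))[0].T@np.array(c['tvec']).ravel(),3))
print(proj(c,[[.525,.002,.067],[.4755,.0035,.067],[.5,.003,.045]]))
p=(z>.06)&(z<.08)&(abs(y)<.05)&(x>.44);print(p.sum())
for m in (p&(x>.5),p&(x<.5)): print(np.round(W[m].mean(0),4),np.round(W[m].min(0),3),np.round(W[m].max(0),3))
E
```

```text
t 2.23 p [0.5004 0.0025 0.251 ] yaw 86.01 tilt [-0.  0. -1.] q [-0.1  -0.15  1.73  0.    1.56 -1.6 ] F [-0.4 -0.1 -0.7] w 0.0852
cam [0.42  0.007 0.394]
[[315.45733431 196.16647537]
 [313.5039657  147.74438431]
 [314.65903613 167.28445325]]
260
[ 0.5886 -0.0057  0.0635] [ 0.521 -0.048  0.06 ] [0.761 0.008 0.068]
[0.4761 0.0048 0.0649] [ 0.471 -0.001  0.06 ] [0.483 0.01  0.069]
```

View pics/w0.png

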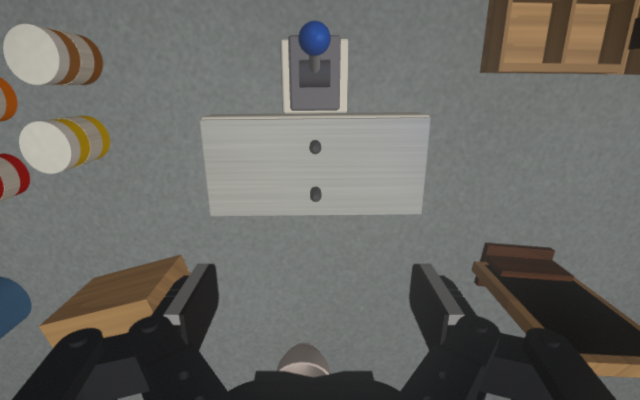

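The wrist view shows the pegs at (315,147) and (315,194) and the lever ball at (315,38); the carrier is top right and the jars are on the left.

```bash
python3 - <<'E'
from h import *
for n in('wrist','top'):
    c=ld(n);W=cloud(c);x,y,z=W[...,0],W[...,1],W[...,2]
    p=(z>.058)&(z<.08)&(abs(y)<.03)&(x>.46)&(x<.54)
    for m in (p&(x>.5),p&(x<.5)): print(n,m.sum(),np.round(np.nanmedian(W[m],0),4),np.round((W[m].min(0)+W[m].max(0))/2,4))
    b=(z>.038)&(z<.052)&(x>.43)&(x<.57)&(abs(y)<.135)
    for o in range(1):
        # edges of base top: for rows of x / y
        P=W[b];r=cv2.minAreaRect(P[:,:2].astype(np.float32));print('base',np.round(r[0],4),np.round(r[1],4),round(r[2],2))
    q=(z>.085)&(z<.13)&(x<.42)&(abs(y)<.05);print('ball',q.sum(),np.round(W[q].mean(0),3))
    k=(x>.3)&(x<.5)&(y>.15)&(y<.52)&(z>.035)&(z<.046)
    if n=='top':
        P=W[k];P=P[(abs((P-[.386,.334,0])@[np.cos(np.radians(-5.3)),np.sin(np.radians(-5.3)),0])<.045)];r=cv2.minAreaRect(P[:,:2].astype(np.float32));print('carrier',np.round(r[0],4),np.round(r[1],4),round(r[2],2))
E
python3 -c "
from h import *
to([.386,.30,.25],84.6)"
```

```text
wrist 110 [0.525  0.0018 0.0647] [0.5263 0.0019 0.0632]
wrist 119 [0.4757 0.0048 0.0649] [0.4768 0.0045 0.0634]
base [0.4914 0.0039] [0.2353 0.1252] 86.36
ball 909 [0.383 0.01  0.106]
top 12 [0.525  0.002  0.0644] [0.524  0.0019 0.0651]
top 14 [0.4746 0.005  0.0648] [0.4747 0.0038 0.0639]
base [0.492  0.0037] [0.2394 0.1254] 86.52
ball 72 [0.38  0.01  0.105]
carrier [0.389  0.3577] [0.3313 0.0843] 84.18
row [0.2889, -0.1347, 0.0012] [-0.0, -0.0, 0.025]
```

```bash
python3 -m inch '[[[-1,0.324,-0.093,0,0,0,0.025],[-1,0.324,-0.093,0,0,0,0.025],[-1,0.324,-0.093,0,0,0,0.025],[-1,0.324,-0.093,0,0,0,0.025],[-1,0.324,-0.093,0,0,0,0.025],[-1,0.324,-0.093,0,0,0,0.025],[-1,0.324,-0.093,0,0,0,0.025],[-1,0.324,-0.093,0,0,0,0.025],[-1,0.324,-0.093,0,0,0,0.025]]]' >/dev/null
python3 - <<'E'
from h import *
st();c=cap('wrist','w1.png');W=cloud(c);x,y,z=W[...,0],W[...,1],W[...,2]
h=(z>.085)&(z<.105)&(x>.35)&(x<.42)&(y>.3)&(y<.37)
P=W[h];r=cv2.minAreaRect(P[:,:2].astype(np.float32));print('handle',h.sum(),P[:,2].mean(),np.round(r[0],4),np.round(r[1],4),round(r[2],2))
k=(x>.3)&(x<.47)&(y>.15)&(y<.52)&(z>.036)&(z<.045)
P=W[k];r=cv2.minAreaRect(P[:,:2].astype(np.float32));print('rim',k.sum(),np.round(r[0],4),np.round(r[1],4),round(r[2],2))
E
```

```text
t 3.4 p [0.4301 0.3309 0.2513] yaw 84.58 tilt [ 0. -0. -1.] q [ 0.56 -0.03  1.62 -0.    1.55 -0.91] F [-0.2  0.5 -0.5] w 0.0856
handle 505 0.09492121323920685 [0.3873 0.3352] [0.0133 0.0282] 84.52
rim 5906 [0.4039 0.3565] [0.331  0.1105] 84.89
```

View pics/w1.png

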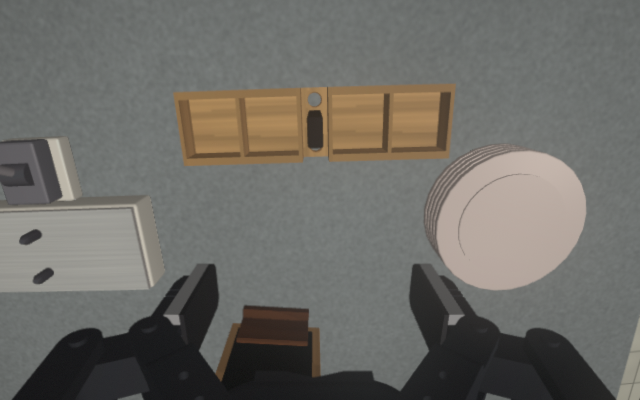

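The handle is at (315,130) in the wrist view, at world (.387,.335), yaw -5.4°. I'll grip it.

```bash
python3 -m inch '[[[-1,0,-0.043,0.02,0,0,0],[-1,0,-0.043,0.06,0,0,0],[-1,0,-0.043,0.12,0,0,0],[-1,0,-0.043,0.16,0,0,0],[-1,0,-0.043,0.18,0,0,0],[-1,0,-0.043,0.192,0,0,0],[-1,0,-0.043,0.192,0,0,0],[-1,0,-0.043,0.192,0,0,0]]]' 60
python3 -m inch '[[[1,0,0,0,0,0,0],[1,0,0,0,0,0,0],[1,0,0,0,0,0,0],[1,0,0,0,0,0,0],[1,0,0,0,0,0,0],[1,0,0,0,0,0,0],[1,0,0,0,0,0,0],[1,0,0,0,0,0,0],[1,0,0,0,0,0,0],[1,0,0,0,0,0,0]]]' 60
python3 -m inch '[[[1,0,0,-0.01,0,0,0],[1,0,0,-0.04,0,0,0],[1,0,0,-0.08,0,0,0],[1,0,0,-0.12,0,0,0],[1,0,0,-0.12,0,0,0],[1,0,0,-0.12,0,0,0]]]' 60
python3 -c "
from h import *
st();to([.4,.1,.18],86.5)"
```

```text
clock: 4.45
position: [0.3878, 0.3364, 0.0606]
ee_rot: [2.322, 2.115, 0.003]
ft_force: [0.9, 0.6, 1.0]
grip_width: 0.0853
clock: 5.7
position: [0.387, 0.3361, 0.0595]
ee_rot: [-2.322, -2.116, -0.001]
ft_force: [-1.2, 0.4, 5.0]
grip_width: 0.0131
clock: 6.45
position: [0.3862, 0.3354, 0.1779]
ee_rot: [-2.322, -2.116, 0.003]
ft_force: [0.3, -0.9, -4.1]
grip_width: 0.0131
t 6.45 p [0.3862 0.3354 0.1779] yaw 84.68 tilt [-0.002 -0.001 -1.   ] q [ 0.61 -0.08  1.8  -0.    1.42 -0.86] F [ 0.3 -0.9 -4.1] w 0.0131
row [-0.2331, 0.0356, -0.0018] [-0.002, 0.001, -0.032]
```

```bash
python3 -m inch '[[[1,0,0.03,-0.04,0,0,0],[1,-0.04,0.08,-0.04,0,0,-0.032],[1,-0.09,0.12,-0.04,0,0,-0.032],[1,-0.14,0.144,-0.04,0,0,-0.032],[1,-0.19,0.144,-0.04,0,0,-0.032],[1,-0.24,0.144,-0.03,0,0,-0.032],[1,-0.29,0.144,-0.01,0,0,-0.032],[1,-0.32,0.144,0,0,0,-0.032],[1,-0.32,0.144,0.0,0,0,-0.032],[1,-0.32,0.144,0.0,0,0,-0.032],[1,-0.32,0.144,0.0,0,0,-0.032]]]' 60
python3 - <<'E'
from h import *
st();c=cap('wrist','w2.png');W=cloud(c);x,y,z=W[...,0],W[...,1],W[...,2]
o=arm.get_obs();zt=o['position'][2]+.035
h=(z>zt-.012)&(z<zt+.01)&(x>.45)&(x<.55)&(abs(y)<.025)
P=W[h];r=cv2.minAreaRect(P[:,:2].astype(np.float32));print('handle',h.sum(),np.median(P[:,2]),np.round(r[0],4),np.round(r[1],4),round(r[2],2))
T=cap('top','t1.png');W=cloud(T);z=W[...,2];print(np.nanmax(z[200:260,280:390]))
to([.5003,.0033,.15],86.5)
E
```

```text
clock: 7.82
position: [0.5006, 0.005, 0.1791]
ee_rot: [-2.286, -2.154, -0.0]
ft_force: [1.6, -0.9, -3.6]
grip_width: 0.0133
t 7.83 p [0.5006 0.005  0.1791] yaw 86.59 tilt [-0.  0. -1.] q [-0.09 -0.11  1.83  0.    1.43 -1.6 ] F [ 1.6 -0.9 -3.6] w 0.0133
handle 5041 0.21446458782975678 [5.007e-01 3.000e-04] [0.0291 0.0496] 1.0
0.6106941634487979
row [-0.0017, -0.0004, 0.0294] [0.0, -0.0, 0.002]
```

View pics/w2.png

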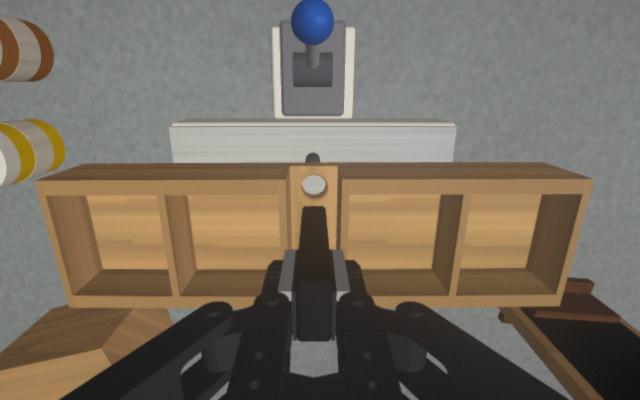

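Run:
```python
from h import *
c=ld('wrist');W=cloud(c)
for p in [(296,185),(332,185),(314,170),(180,180),(450,180),(314,185)]: print(p,np.round(W[p[1],p[0]],4))
g=cv2.cvtColor(c['pixels'],cv2.COLOR_RGB2GRAY);a=c['pixels'][165:205,285:345,::-1]
z0=np.nanmedian(W[180:190,294:299,2])
Z=W[165:205,285:345,2];m=(Z<z0-.01).astype(np.uint8)
cs,_=cv2.findContours(m,0,1);k=max(cs,key=cv2.contourArea);print(cv2.fitEllipse(k))
(u,v),_,_=cv2.fitEllipse(k);u+=285;v+=165
R=cv2.Rodrigues(np.array(c['rvec']))[0];C=-R.T@np.array(c['tvec']).ravel()
n=cv2.undistortPoints(np.array([[[u,v]]]),K(c),np.array(c['D']))[0,0];d=R.T@[n[0],n[1],1]
P=C+d*(z0-C[2])/d[2];print('hole',P)
ax=np.array([np.cos(np.radians(-3.4)),np.sin(np.radians(-3.4))]);print('carrier ctr',P[:2]+.025*ax)
# rim corners of near edge outer, from image: top edge of rim
```

```text
(296, 185) [ 0.4743 -0.0045  0.1299]
(332, 185) [0.4757 0.0168 0.1295]
(314, 170) [0.4661 0.0066 0.1289]
(180, 180) [ 0.4597 -0.0599  0.1602]
(450, 180) [0.4681 0.0747 0.1593]
(314, 185) [0.4991 0.0048 0.0451]
((28.353229522705078, 19.31827163696289), (18.482576370239258, 22.628154754638672), 90.5428695678711)
hole [0.47458132 0.00573962 0.12966589]
carrier ctr [0.49953732 0.00425696]
```

```bash
python3 -m inch '[[[1,-0.0012,0.0006,0.02,0,0,0],[1,-0.0012,0.0006,0.04,0,0,0],[1,-0.0012,0.0006,0.045,0,0,0],[1,-0.0012,0.0006,0.05,0,0,0],[1,-0.0012,0.0006,0.054,0,0,0],[1,-0.0012,0.0006,0.058,0,0,0],[1,-0.0012,0.0006,0.06,0,0,0]]]' 60
python3 -c "
from h import *
st()"
```

```text
clock: 8.8
position: [0.5011, 0.0028, 0.1193]
ee_rot: [2.288, 2.153, 0.0]
ft_force: [0.6, 0.6, -4.5]
grip_width: 0.0132
t 8.8 p [0.5011 0.0028 0.1193] yaw 86.51 tilt [ 0.  0. -1.] q [-0.1  -0.05  1.89  0.    1.31 -1.61] F [ 0.6  0.6 -4.5] w 0.0132
```

```bash
python3 -m inch '[[[1,0,0,0.004,0,0,0],[1,0,0,0.008,0,0,0],[1,0,0,0.011,0,0,0],[1,0,0,0.0135,0,0,0],[1,0,0,0.0145,0,0,0],[1,0,0,0.0145,0,0,0]]]' 60
python3 -c "
from h import *
st()"
```

```text
clock: 9.55
position: [0.5011, 0.0028, 0.1048]
ee_rot: [2.288, 2.153, 0.0]
ft_force: [-0.2, 0.2, -2.8]
grip_width: 0.0136
t 9.55 p [0.5011 0.0028 0.1048] yaw 86.52 tilt [ 0. -0. -1.] q [-0.1  -0.04  1.9  -0.    1.28 -1.61] F [-0.2  0.2 -2.8] w 0.0136
```

```bash
python3 -m inch '[[[1,0,0,0.002,0,0,0],[1,0,0,0.002,0,0,0],[-1,0,0,0,0,0,0],[-1,0,0,0,0,0,0],[-1,0,0,0,0,0,0],[-1,0,0,0,0,0,0],[-1,0,0,0,0,0,0],[-1,0,0,0,0,0,0]]]' 60
python3 -m inch '[[[-1,0,0,-0.04,0,0,0],[-1,0,0,-0.1,0,0,0],[-1,0,0.08,-0.15,0,0,0],[-1,0,0.08,-0.15,0,0,0],[-1,0,0.08,-0.15,0,0,0]]]'
python3 - <<'E'
from h import *
st();c=cap('wrist','w3.png');W=cloud(c);x,y,z=W[...,0],W[...,1],W[...,2]
k=(x>.44)&(x<.56)&(abs(y)<.16)
for lo,hi,n in((.08,.09,'rim'),(.13,.15,'handle')):
    P=W[k&(z>lo)&(z<hi)];r=cv2.minAreaRect(P[:,:2].astype(np.float32));print(n,np.round(P[:,2].mean(),4),np.round(r[0],4),np.round(r[1],4),round(r[2],2))
c=cap('top','t2.png');W=cloud(c);x,y,z=W[...,0],W[...,1],W[...,2]
for p in [(.49,-.372),(.401,-.358),(.454,-.259),(.37,-.246)]:
    m=(abs(x-p[0])<.045)&(abs(y-p[1])<.045)&(z>.06)&(z<.08);r=cv2.minEnclosingCircle(W[m][:,:2].astype(np.float32));print(np.round(W[m].mean(0),4),np.round(r[0],4),round(r[1],4))
to([.6,-.33,.25],-3.5)
E
```

```text
clock: 10.55
position: [0.5011, 0.0028, 0.1047]
ee_rot: [-2.288, -2.153, 0.0]
ft_force: [-0.1, -0.3, 0.1]
grip_width: 0.0855
clock: 11.18
position: [0.5828, -0.0023, 0.2562]
ee_rot: [2.287, 2.151, 0.003]
ft_force: [-0.1, 0.2, -0.0]
grip_width: 0.0854
t 11.18 p [ 0.5828 -0.0023  0.2562] yaw 86.51 tilt [ 0.003 -0.    -1.   ] q [-0.09  0.07  1.51  0.    1.56 -1.6 ] F [-0.1  0.2 -0. ] w 0.0854
rim 0.0849 [0.5021 0.0022] [0.2854 0.0765] 86.67
handle 0.1399 [0.5021 0.002 ] [0.0139 0.0274] 86.95
[ 0.489  -0.3714  0.0675] [ 0.4894 -0.3731] 0.0264
[ 0.4003 -0.3575  0.0672] [ 0.4005 -0.3585] 0.026
[ 0.4536 -0.2594  0.0673] [ 0.4539 -0.2603] 0.0267
[ 0.3686 -0.2462  0.0672] [ 0.3684 -0.2467] 0.0267
row [-0.3262, 0.0396, 0.0037] [-0.001, 0.001, 1.571]
```

View pics/w3.png

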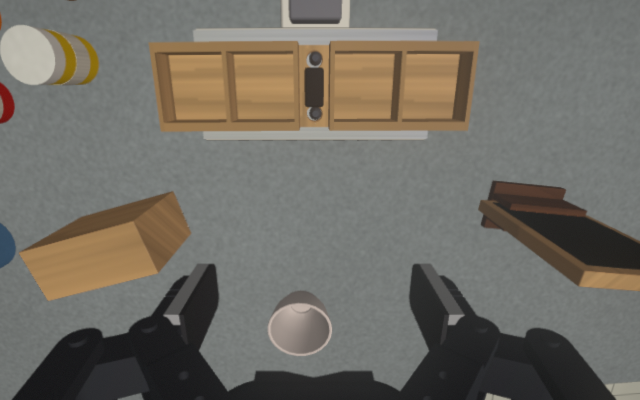

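The carrier is fully seated (rim z .085, handle top .140). Next, hover over the amber jar.

```bash
python3 -m inch '[[[-0.7,-0.2566,-0.1986,0.05,0,0,1.571],[-0.7,-0.2566,-0.1986,0.05,0,0,1.571],[-0.7,-0.2566,-0.1986,0.05,0,0,1.571],[-0.7,-0.2566,-0.1986,0.05,0,0,1.571],[-0.7,-0.2566,-0.1986,0.05,0,0,1.571],[-0.7,-0.2566,-0.1986,0.05,0,0,1.571],[-0.7,-0.2566,-0.1986,0.05,0,0,1.571],[-0.7,-0.2566,-0.1986,0.05,0,0,1.571],[-0.7,-0.2566,-0.1986,0.05,0,0,1.571],[-0.7,-0.2566,-0.1986,0.05,0,0,1.571],[-0.7,-0.2566,-0.1986,0.05,0,0,1.571]]]' 40 >/dev/null
cat >> h.py <<'E'
def jars(n='wrist',fn=None,box=((.25,.7),(-.5,-.15))):
    from scipy import ndimage as nd
    c=cap(n,fn);W=cloud(c);x,y,z=W[...,0],W[...,1],W[...,2];b=box
    m=(x>b[0][0])&(x<b[0][1])&(y>b[1][0])&(y<b[1][1])&(z>.055)&(z<.08)
    L,k=nd.label(m)
    for i in range(1,k+1):
        s=(L==i)
        if s.sum()<60: continue
        P=W[s&(z>.062)]
        if len(P)<40: continue
        q=cv2.minEnclosingCircle(P[:,:2].astype(np.float32)); print(n,len(P),np.round(q[0],4),round(q[1],4),'z',np.round(np.median(P[:,2]),4),'col',c['pixels'][s].mean(0).astype(int))
E
python3 - <<'E'
from h import *
st();jars('wrist','w4.png');to([.369,-.2465,.033],-3.5)
E
```

```text
t 12.65 p [ 0.3666 -0.2456  0.2041] yaw -3.39 tilt [-0.001  0.001 -1.   ] q [-0.71 -0.3   1.94  0.    1.5  -0.65] F [ 0.2 -0.1  0.4] w 0.0727
wrist 2650 [ 0.6372 -0.2409] 0.0661 z 0.0712 col [85 67 48]
wrist 2790 [ 0.3708 -0.2478] 0.0263 z 0.0682 col [187 185 173]
wrist 2767 [ 0.4554 -0.2616] 0.0267 z 0.068 col [183 180 169]
wrist 2057 [ 0.4021 -0.3585] 0.0267 z 0.068 col [180 176 165]
wrist 866 [ 0.4975 -0.3681] 0.0255 z 0.0678 col [172 168 157]
wrist 1248 [ 0.6656 -0.4452] 0.0386 z 0.0714 col [48 65 81]
wrist 831 [ 0.6728 -0.463 ] 0.0283 z 0.0712 col [48 66 83]
wrist 757 [ 0.4176 -0.4579] 0.0245 z 0.0677 col [165  91 109]
row [0.0024, 0.0007, 0.1713] [-0.0, 0.001, 0.002]
```

```bash
python3 -m inch '[[[-0.7,0.004,0.002,0.05,0,0,0],[-0.7,0.004,0.002,0.1,0,0,0],[-0.7,0.004,0.002,0.14,0,0,0],[-0.7,0.004,0.002,0.16,0,0,0],[-0.7,0.004,0.002,0.171,0,0,0],[-0.7,0.004,0.002,0.171,0,0,0]]]' 40
python3 -m inch '[[[1,0,0,0,0,0,0],[1,0,0,0,0,0,0],[1,0,0,0,0,0,0],[1,0,0,0,0,0,0],[1,0,0,0,0,0,0],[1,0,0,0,0,0,0]]]' 40
python3 -m inch '[[[1,0,0,-0.03,0,0,0],[1,0,0,-0.09,0,0,0],[1,0,0,-0.15,0,0,0],[1,0,0,-0.17,0,0,0],[1,0,0,-0.17,0,0,0]]]' 40
python3 -c "
from h import *
st();to([.5078,.111,.20],-3.4)"
```

```text
clock: 13.45
position: [0.3707, -0.2481, 0.0334]
ee_rot: [-3.139, 0.095, 0.001]
ft_force: [0.6, 0.3, -0.5]
grip_width: 0.0728
clock: 14.2
position: [0.372, -0.2492, 0.0353]
ee_rot: [3.138, -0.096, 0.003]
ft_force: [-0.6, 0.9, 6.1]
grip_width: 0.0506
clock: 14.82
position: [0.372, -0.2492, 0.206]
ee_rot: [3.137, -0.096, 0.006]
ft_force: [-0.2, -0.4, -2.1]
grip_width: 0.051
t 14.82 p [ 0.372  -0.2492  0.206 ] yaw -3.49 tilt [ 0.003 -0.003 -1.   ] q [-0.7  -0.29  1.93  0.    1.49 -0.64] F [-0.2 -0.4 -2.1] w 0.051
row [0.1135, -0.3678, 0.0054] [0.003, -0.004, -0.002]
```

```bash
python3 -m inch '[[[1,0.02,-0.06,0,0,0,0],[1,0.04,-0.12,0,0,0,0],[1,0.06,-0.18,0,0,0,0],[1,0.08,-0.24,0,0,0,0],[1,0.1,-0.3,0,0,0,0],[1,0.1135,-0.35,0,0,0,0],[1,0.1135,-0.3663,0,0,0,0],[1,0.1135,-0.3663,0,0,0,0],[1,0.1135,-0.3663,0,0,0,0],[1,0.1135,-0.3663,0.04,0,0,0]]]' 40 >/dev/null
python3 - <<'E'
from h import *
st();cap('wrist','w5.png');to([.5078,.1095,.092],-3.4)
E
```

```text
t 16.07 p [0.5093 0.1091 0.1668] yaw -3.6 tilt [ 0.007  0.    -1.   ] q [ 0.11 -0.05  1.79 -0.    1.39  0.18] F [ 0.2  0.5 -1.7] w 0.0508
row [0.0033, -0.0012, 0.0665] [0.001, 0.004, -0.004]
```

View pics/w5.png

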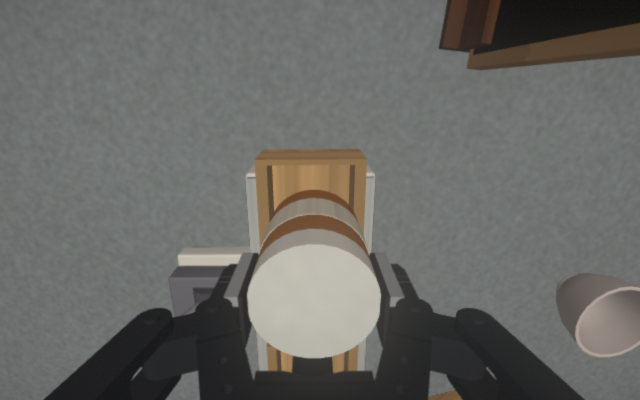

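The jar is held upright over the end well (lid at (315,290)). Lower it and release.

```bash
python3 -m inch '[[[1,0,-0.001,0.02,0,0,0],[1,0,-0.001,0.04,0,0,0],[1,0,-0.001,0.05,0,0,0],[1,0,-0.001,0.06,0,0,0],[1,0,-0.001,0.066,0,0,0],[1,0,-0.001,0.072,0,0,0],[1,0,-0.001,0.075,0,0,0],[1,0,-0.001,0.075,0,0,0]]]' 40
python3 -c "
from h import *
st()"
```

```text
clock: 17.12
position: [0.5071, 0.1115, 0.0903]
ee_rot: [-3.14, 0.095, -0.001]
ft_force: [-5.5, -1.7, 9.6]
grip_width: 0.0511
t 17.12 p [0.5071 0.1115 0.0903] yaw -3.48 tilt [ 0.001  0.    -1.   ] q [ 0.12  0.03  1.86 -0.    1.25  0.18] F [-5.5 -1.7  9.6] w 0.0511
```

```bash
python3 -m inch '[[[-0.6,0,0,-0.001,0,0,0],[-0.6,0,0,-0.001,0,0,0],[-0.6,0,0,-0.001,0,0,0],[-0.6,0,0,-0.001,0,0,0],[-0.6,0,0,-0.05,0,0,0],[-0.6,0,0,-0.11,0,0,0],[-0.6,0,0,-0.12,0,0,0]]]' 40
python3 -c "
from h import *
st();to([.455,-.2612,.2],-3.4)"
```

```text
clock: 18.0
position: [0.5095, 0.1117, 0.2143]
ee_rot: [-3.139, 0.096, -0.013]
ft_force: [1.1, -0.6, 0.1]
grip_width: 0.0682
t 18.0 p [0.5095 0.1117 0.2143] yaw -3.49 tilt [ 0.009  0.001 -1.   ] q [ 0.12 -0.08  1.74  0.    1.48  0.18] F [ 1.1 -0.6  0.1] w 0.0682
row [-0.0318, 0.3755, 0.0135] [-0.002, -0.009, -0.002]
```

```bash
python3 -m inch '[[[-0.7,-0.01,0.06,0,0,0,0],[-0.7,-0.02,0.12,0,0,0,0],[-0.7,-0.03,0.18,0,0,0,0],[-0.7,-0.032,0.24,0,0,0,0],[-0.7,-0.032,0.30,0,0,0,0],[-0.7,-0.032,0.35,0,0,0,0],[-0.7,-0.032,0.3755,0,0,0,0],[-0.7,-0.032,0.3755,0.01,0,0,0],[-0.7,-0.032,0.3755,0.01,0,0,0]]]' 40 >/dev/null
python3 - <<'E'
from h import *
st();jars('wrist','w6.png');jars('top','t3.png',((.3,.6),(-.5,.2)))
E
```

```text
t 19.12 p [ 0.451  -0.2603  0.1968] yaw -3.5 tilt [-0.003  0.002 -1.   ] q [-0.62 -0.06  1.75  0.    1.46 -0.56] F [ 0.5  0.3 -1. ] w 0.0726
wrist 2133 [ 0.6557 -0.237 ] 0.0711 z 0.0718 col [95 75 54]
wrist 2937 [ 0.4559 -0.2612] 0.0262 z 0.0682 col [195 193 181]
wrist 2199 [ 0.4022 -0.358 ] 0.0265 z 0.0681 col [189 185 174]
wrist 2161 [ 0.4914 -0.3734] 0.0268 z 0.0679 col [187 184 172]
wrist 401 [ 0.6737 -0.4163] 0.0232 z 0.0711 col [59 79 97]
wrist 218 [ 0.5302 -0.4496] 0.0177 z 0.0674 col [150  86 101]
wrist 736 [ 0.418  -0.4577] 0.0258 z 0.0678 col [171  95 114]
wrist 48 [ 0.6994 -0.4562] 0.0038 z 0.0682 col [47 62 75]
top 270 [ 0.4545 -0.26  ] 0.0268 z 0.0673 col [180 183 166]
top 235 [ 0.4164 -0.4622] 0.0275 z 0.0674 col [181  99 116]
```

```bash
python3 -m inch '[[[-0.7,0.003,0.001,0.05,0,0,0],[-0.7,0.003,0.001,0.1,0,0,0],[-0.7,0.003,0.001,0.14,0,0,0],[-0.7,0.003,0.001,0.155,0,0,0],[-0.7,0.003,0.001,0.163,0,0,0],[-0.7,0.003,0.001,0.163,0,0,0]]]' 40
python3 -m inch '[[[1,0,0,0,0,0,0],[1,0,0,0,0,0,0],[1,0,0,0,0,0,0],[1,0,0,0,0,0,0],[1,0,0,0,0,0,0],[1,0,0,0,0,0,0]]]' 40
python3 -m inch '[[[1,0,0,-0.03,0,0,0],[1,0,0,-0.09,0,0,0],[1,0,0,-0.15,0,0,0],[1,0,0,-0.17,0,0,0],[1,0,0,-0.17,0,0,0]]]' 40
python3 -c "
from h import *
st();to([.5038,.0491,.20],-3.4)"
```

```text
clock: 19.98
position: [0.4556, -0.263, 0.0369]
ee_rot: [3.139, -0.095, 0.002]
ft_force: [-0.2, -1.1, -0.0]
grip_width: 0.0724
clock: 20.72
position: [0.4559, -0.2635, 0.0377]
ee_rot: [3.139, -0.096, 0.004]
ft_force: [-1.2, 0.7, 5.6]
grip_width: 0.051
clock: 21.35
position: [0.4557, -0.2633, 0.2075]
ee_rot: [3.138, -0.096, 0.005]
ft_force: [0.8, -0.3, -3.0]
grip_width: 0.051
t 21.35 p [ 0.4557 -0.2633  0.2075] yaw -3.5 tilt [ 0.003 -0.002 -1.   ] q [-0.62 -0.06  1.73  0.    1.47 -0.56] F [ 0.8 -0.3 -3. ] w 0.051
row [0.029, -0.3148, 0.007] [0.002, -0.003, -0.002]
```

```bash
python3 -m inch '[[[1,0.01,-0.06,0,0,0,0],[1,0.02,-0.12,0,0,0,0],[1,0.028,-0.18,0,0,0,0],[1,0.028,-0.24,0,0,0,0],[1,0.028,-0.29,0,0,0,0],[1,0.028,-0.3125,0,0,0,0],[1,0.028,-0.3125,0,0,0,0],[1,0.028,-0.3125,0,0,0,0],[1,0.028,-0.3125,0.03,0,0,0],[1,0.028,-0.3125,0.03,0,0,0]]]' 40 >/dev/null
python3 - <<'E'
from h import *
st();c=cap('wrist','w7.png');W=cloud(c);x,y,z=W[...,0],W[...,1],W[...,2]
m=(z>.115)&(z<.13)&(x>.46)&(x<.56)&(y>.07)&(y<.15);q=cv2.minEnclosingCircle(W[m][:,:2].astype(np.float32));print('amber',m.sum(),np.round(q[0],4),q[1],np.median(W[m][:,2]))
m=(z>.08)&(z<.09)&(x>.46)&(x<.56)&(abs(y)<.15);print('rim x',np.percentile(W[m][:,0],[1,99]).round(4))
to([.503,.0468,.093],-3.4)
E
```

```text
t 22.6 p [0.4996 0.0464 0.1726] yaw -3.59 tilt [-0.006 -0.    -1.   ] q [-0.01 -0.1   1.83 -0.    1.42  0.05] F [-0.4  0.8 -1.1] w 0.0506
amber 6892 [0.5003 0.1084] 0.026212692260742188 0.12317802872500777
rim x [0.4621 0.5424]
row [0.0028, -0.0005, 0.0813] [0.0, 0.004, -0.003]
```

View pics/w7.png

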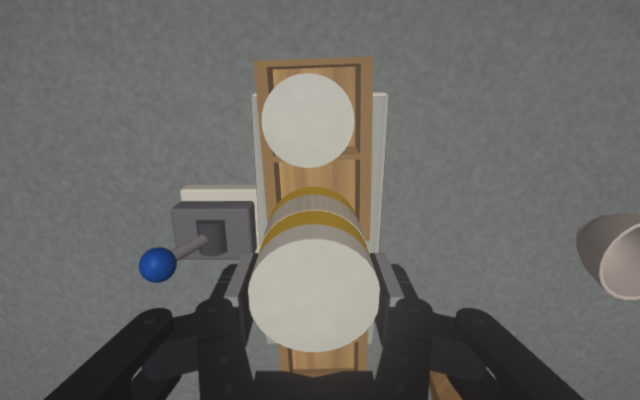

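```bash
python3 -m inch '[[[1,0.001,-0.0005,0.02,0,0,0],[1,0.001,-0.0005,0.04,0,0,0],[1,0.001,-0.0005,0.055,0,0,0],[1,0.001,-0.0005,0.065,0,0,0],[1,0.001,-0.0005,0.072,0,0,0],[1,0.001,-0.0005,0.077,0,0,0],[1,0.001,-0.0005,0.08,0,0,0],[1,0.001,-0.0005,0.082,0,0,0],[1,0.001,-0.0005,0.082,0,0,0]]]' 40
python3 -c "
from h import *
st()"
```

```text
clock: 23.78
position: [0.5029, 0.048, 0.0939]
ee_rot: [-3.14, 0.096, -0.0]
ft_force: [-0.1, 0.1, -1.2]
grip_width: 0.051
t 23.77 p [0.5029 0.048  0.0939] yaw -3.49 tilt [ 0.  0. -1.] q [-0.01 -0.01  1.9   0.    1.26  0.05] F [-0.1  0.1 -1.2] w 0.051
```

Nearly on the well floor. Release, rise, then go to the orange jar.

```bash
python3 -m inch '[[[1,0,0,0.001,0,0,0],[-0.6,0,0,0.001,0,0,0],[-0.6,0,0,0.001,0,0,0],[-0.6,0,0,0.001,0,0,0],[-0.6,0,0,0.001,0,0,0],[-0.6,0,0,-0.05,0,0,0],[-0.6,0,0,-0.11,0,0,0],[-0.6,0,0,-0.12,0,0,0],[-0.6,0,0,-0.12,0,0,0]]]' 40
python3 -c "
from h import *
st();to([.402,-.358,.2],-3.4)"
```

```text
clock: 24.9
position: [0.5034, 0.0479, 0.2146]
ee_rot: [-3.14, 0.096, -0.003]
ft_force: [-0.1, -0.1, -0.7]
grip_width: 0.0681
t 24.9 p [0.5034 0.0479 0.2146] yaw -3.5 tilt [ 0.002 -0.    -1.   ] q [-0.01 -0.12  1.77 -0.    1.49  0.05] F [-0.1 -0.1 -0.7] w 0.0681
row [-0.0765, 0.4114, 0.0144] [-0.0, -0.002, -0.002]
```

```bash
python3 -m inch '[[[-0.7,-0.01,0.06,0,0,0,0],[-0.7,-0.03,0.12,0,0,0,0],[-0.7,-0.05,0.18,0,0,0,0],[-0.7,-0.06,0.24,0,0,0,0],[-0.7,-0.07,0.30,0,0,0,0],[-0.7,-0.0765,0.36,0,0,0,0],[-0.7,-0.0765,0.40,0,0,0,0],[-0.7,-0.0765,0.4114,0.01,0,0,0],[-0.7,-0.0765,0.4114,0.01,0,0,0],[-0.7,-0.0765,0.4114,0.01,0,0,0]]]' 40 >/dev/null
python3 - <<'E'
from h import *
st();jars('wrist','w8.png')
E
```

```text
t 26.15 p [ 0.4014 -0.3564  0.2028] yaw -3.43 tilt [-0.001  0.002 -1.   ] q [-0.82 -0.02  1.7   0.    1.47 -0.76] F [-1.   0.4  0.1] w 0.0727
wrist 2080 [ 0.631  -0.2651] 0.0428 z 0.0711 col [81 64 45]
wrist 2809 [ 0.4024 -0.3588] 0.0263 z 0.0682 col [190 188 176]
wrist 2770 [ 0.4915 -0.3737] 0.0268 z 0.068 col [186 183 172]
wrist 1621 [ 0.6574 -0.4557] 0.0512 z 0.0712 col [55 72 88]
wrist 108 [ 0.693  -0.4276] 0.0113 z 0.069 col [43 56 69]
wrist 2239 [ 0.547  -0.4574] 0.0269 z 0.0678 col [184 101 121]
wrist 2099 [ 0.4175 -0.4627] 0.0264 z 0.0681 col [190 105 126]
wrist 850 [ 0.675  -0.4645] 0.0272 z 0.0715 col [52 71 89]
```

```bash
python3 -m inch '[[[-0.7,0,0.001,0.05,0,0,0],[-0.7,0,0.001,0.1,0,0,0],[-0.7,0,0.001,0.14,0,0,0],[-0.7,0,0.001,0.158,0,0,0],[-0.7,0,0.001,0.167,0,0,0],[-0.7,0,0.001,0.167,0,0,0]]]' 40
python3 -m inch '[[[1,0,0,0,0,0,0],[1,0,0,0,0,0,0],[1,0,0,0,0,0,0],[1,0,0,0,0,0,0],[1,0,0,0,0,0,0],[1,0,0,0,0,0,0]]]' 40
python3 -m inch '[[[1,0,0,-0.03,0,0,0],[1,0,0,-0.09,0,0,0],[1,0,0,-0.13,0,0,0],[1,0,0,-0.14,0,0,0],[1,0,0,-0.14,0,0,0]]]' 40
python3 -c "
from h import *
st();to([.4945,-.1066,.18],-3.4)"
```

```text
clock: 26.95
position: [0.402, -0.3593, 0.0377]
ee_rot: [3.139, -0.095, 0.001]
ft_force: [0.2, -0.1, 0.7]
grip_width: 0.0728
clock: 27.7
position: [0.4023, -0.3601, 0.0388]
ee_rot: [3.138, -0.096, 0.003]
ft_force: [-1.3, 0.8, 6.4]
grip_width: 0.0509
clock: 28.32
position: [0.4014, -0.3592, 0.1768]
ee_rot: [3.14, -0.096, 0.001]
ft_force: [-0.5, 0.8, -2.9]
grip_width: 0.0508
t 28.32 p [ 0.4014 -0.3592  0.1768] yaw -3.5 tilt [ 0.001 -0.001 -1.   ] q [-0.83 -0.    1.73  0.    1.42 -0.76] F [-0.5  0.8 -2.9] w 0.0508
row [0.0775, -0.2578, -0.0033] [0.001, -0.001, -0.002]
```

```bash
python3 -m inch '[[[1,0.02,-0.06,0,0,0,0],[1,0.04,-0.12,0,0,0,0],[1,0.06,-0.18,0,0,0,0],[1,0.0775,-0.23,0,0,0,0],[1,0.0775,-0.2564,0,0,0,0],[1,0.0775,-0.2564,0,0,0,0],[1,0.0775,-0.2564,0,0,0,0],[1,0.0775,-0.2564,0.02,0,0,0],[1,0.0775,-0.2564,0.03,0,0,0]]]' 40 >/dev/null
python3 - <<'E'
from h import *
st();to([.4948,-.108,.094],-3.4);cap('wrist','w9.png')
E
```

```text
t 29.45 p [ 0.4932 -0.1087  0.1451] yaw -3.59 tilt [-0.002  0.001 -1.   ] q [-0.32 -0.07  1.85 -0.    1.36 -0.26] F [-0.3 -0.4 -2. ] w 0.0509
row [0.0017, -0.0008, 0.0511] [-0.0, 0.002, -0.003]
```

```bash
python3 -m inch '[[[1,0,-0.0005,0.02,0,0,0],[1,0,-0.0005,0.032,0,0,0],[1,0,-0.0005,0.04,0,0,0],[1,0,-0.0005,0.047,0,0,0],[1,0,-0.0005,0.051,0,0,0],[1,0,-0.0005,0.053,0,0,0],[1,0,-0.0005,0.053,0,0,0]]]' 40
python3 -m inch '[[[-0.6,0,0,0,0,0,0],[-0.6,0,0,0,0,0,0],[-0.6,0,0,0,0,0,0],[-0.6,0,0,0,0,0,0],[-0.6,0,0,-0.05,0,0,0],[-0.6,0,0,-0.1,0,0,0],[-0.6,0,0,-0.11,0,0,0],[-0.6,0,0,-0.11,0,0,0]]]' 40
python3 - <<'E'
from h import *
st();to([.4915,-.373,.2],-3.4)
c=cap('top','t4.png');W=cloud(c);x,y,z=W[...,0],W[...,1],W[...,2]
for a,b in((-.14,-.075),(.015,.08),(.08,.14)):
    m=(z>.112)&(z<.13)&(x>.46)&(x<.55)&(y>a)&(y<b);print(m.sum(),np.round(W[m].mean(0),4) if m.any() else '')
E
```

```text
clock: 30.38
position: [0.4946, -0.1074, 0.0941]
ee_rot: [3.14, -0.096, 0.001]
ft_force: [0.3, 0.2, -2.2]
grip_width: 0.051
clock: 31.38
position: [0.4948, -0.1074, 0.2043]
ee_rot: [3.14, -0.096, 0.002]
ft_force: [0.5, -0.1, -0.9]
grip_width: 0.0677
t 31.38 p [ 0.4948 -0.1074  0.2043] yaw -3.49 tilt [ 0.001 -0.    -1.   ] q [-0.32 -0.11  1.78 -0.    1.47 -0.25] F [ 0.5 -0.1 -0.9] w 0.0677
row [0.0129, 0.2653, 0.0044] [0.0, -0.001, -0.002]
0 
287 [0.5019 0.05   0.1228]
291 [0.4989 0.1084 0.1227]
```

Amber's lid sits about 7 mm off the predicted well, so the carrier may have turned on the pegs. I measure the carrier yaw on the way to the red jar.

```bash
python3 -m inch '[[[-0.7,0.005,0.06,-0.02,0,0,0],[-0.7,0.01,0.12,-0.04,0,0,0],[-0.7,0.013,0.18,-0.04,0,0,0],[-0.7,0.013,0.23,-0.04,0,0,0],[-0.7,0.013,0.2653,-0.02,0,0,0],[-0.7,0.013,0.2653,0,0,0,0],[-0.7,0.013,0.2653,0,0,0,0],[-0.7,0.013,0.2653,0,0,0,0]]]' 40 >/dev/null
python3 - <<'E'
from h import *
st();jars('wrist','w10.png')
c=cap('top','t5.png');W=cloud(c);x,y,z=W[...,0],W[...,1],W[...,2]
for a,b in((-.14,-.075),(-.012,.02),(.02,.08),(.08,.14)):
    m=(z>.112)&(z<.15)&(x>.46)&(x<.55)&(y>a)&(y<b);print(m.sum(),np.round(W[m].mean(0),4) if m.any() else '')
im=c['pixels'][195:265,270:400,::-1];cv2.imwrite('pics/crop5.png',cv2.resize(im,None,fx=6,fy=6,interpolation=cv2.INTER_CUBIC))
E
```

```text
t 32.42 p [ 0.4913 -0.3716  0.2035] yaw -3.42 tilt [-0.001  0.001 -1.   ] q [-0.73  0.19  1.48  0.    1.48 -0.67] F [-0.3  0.3  0.2] w 0.0728
wrist 1188 [ 0.6329 -0.2709] 0.0367 z 0.0714 col [91 72 52]
wrist 2798 [ 0.4913 -0.3732] 0.0262 z 0.0682 col [199 196 184]
wrist 955 [ 0.6617 -0.4402] 0.0367 z 0.0712 col [58 76 93]
wrist 122 [ 0.6943 -0.4285] 0.0103 z 0.0719 col [51 65 78]
wrist 1959 [ 0.5471 -0.4578] 0.0265 z 0.068 col [198 109 131]
wrist 1494 [ 0.4172 -0.4629] 0.0263 z 0.0681 col [195 106 128]
wrist 827 [ 0.6728 -0.4644] 0.0283 z 0.0716 col [58 78 97]
wrist 257 [ 0.6387 -0.489 ] 0.0125 z 0.0714 col [ 69  94 117]
294 [ 0.4932 -0.106   0.1225]
58 [0.4996 0.0029 0.1389]
286 [0.5019 0.0498 0.1228]
291 [0.499  0.1085 0.1227]
```

View pics/crop5.png

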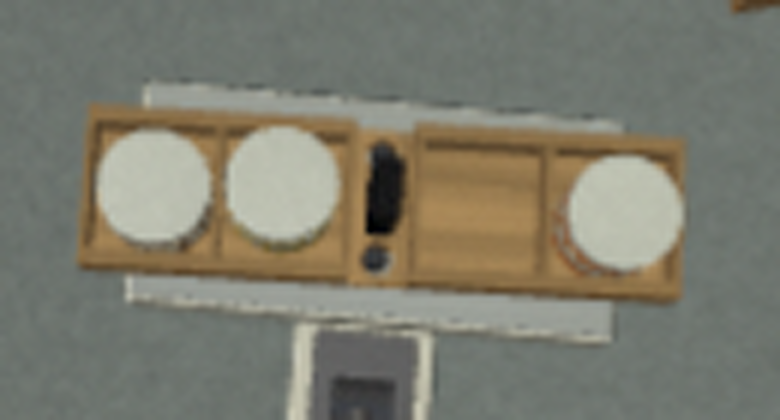

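The carrier (rim left (85,185), right (683,220)) sits flat with three jars down and has turned only about 0.03 rad. Now the red jar.

```bash
python3 -m inch '[[[-0.7,0,0.001,0.05,0,0,0],[-0.7,0,0.001,0.1,0,0,0],[-0.7,0,0.001,0.14,0,0,0],[-0.7,0,0.001,0.158,0,0,0],[-0.7,0,0.001,0.167,0,0,0],[-0.7,0,0.001,0.167,0,0,0]]]' 40
python3 -m inch '[[[1,0,0,0,0,0,0],[1,0,0,0,0,0,0],[1,0,0,0,0,0,0],[1,0,0,0,0,0,0],[1,0,0,0,0,0,0],[1,0,0,0,0,0,0]]]' 40
python3 -m inch '[[[1,0,0,-0.03,0,0,0],[1,0,0,-0.09,0,0,0],[1,0,0,-0.15,0,0,0],[1,0,0,-0.16,0,0,0],[1,0,0,-0.16,0,0,0]]]' 40
python3 -c "
from h import *
st();to([.4997,-.0442,.18],-3.4)"
```

```text
clock: 33.28
position: [0.4918, -0.3744, 0.038]
ee_rot: [3.139, -0.095, 0.002]
ft_force: [0.8, -0.1, 0.6]
grip_width: 0.0724
clock: 34.02
position: [0.4922, -0.375, 0.039]
ee_rot: [3.138, -0.096, 0.004]
ft_force: [-2.2, 0.6, 6.8]
grip_width: 0.051
clock: 34.65
position: [0.4913, -0.3742, 0.1974]
ee_rot: [3.139, -0.096, 0.002]
ft_force: [-0.7, -0.3, -3.3]
grip_width: 0.0509
t 34.65 p [ 0.4913 -0.3742  0.1974] yaw -3.5 tilt [ 0.001 -0.001 -1.   ] q [-0.73  0.19  1.48  0.    1.47 -0.67] F [-0.7 -0.3 -3.3] w 0.0509
row [-0.0118, -0.3299, 0.0171] [0.001, -0.001, -0.002]
```

```bash
python3 -m inch '[[[1,-0.004,-0.06,0,0,0,0],[1,-0.008,-0.12,0,0,0,0],[1,-0.0118,-0.18,0,0,0,0],[1,-0.0118,-0.24,0,0,0,0],[1,-0.0118,-0.29,0,0,0,0],[1,-0.0118,-0.32,0,0,0,0],[1,-0.0118,-0.3285,0,0,0,0],[1,-0.0118,-0.3285,0,0,0,0],[1,-0.0118,-0.3285,0,0,0,0],[1,-0.0118,-0.3285,0.02,0,0,0]]]' 40 >/dev/null
python3 - <<'E'
from h import *
st();to([.4997,-.0457,.094],-3.4);c=cap('wrist','w11.png')
E
```

```text
t 35.9 p [ 0.5006 -0.0468  0.1781] yaw -3.59 tilt [ 0.003 -0.001 -1.   ] q [-0.2  -0.11  1.83 -0.    1.42 -0.13] F [ 0.3 -0.4 -2.1] w 0.0509
row [-0.0012, -0.0011, 0.0841] [0.001, -0.003, -0.003]
```

View pics/w11.png

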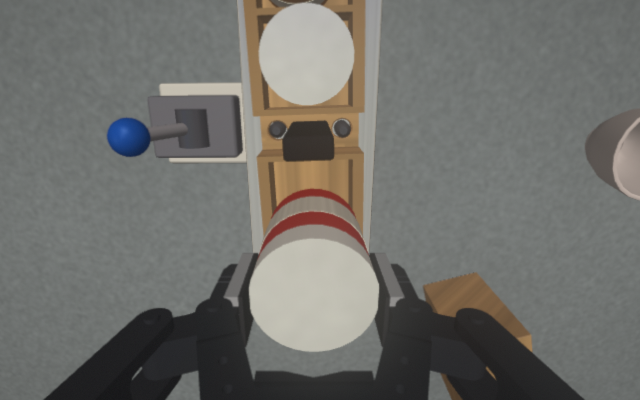

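The red jar (lid (315,290)) is over well 1 and the pegs show through both holes at (276,128) and (342,127). Lower it.

```bash
python3 -m inch '[[[1,0,-0.0005,0.03,0,0,0],[1,0,-0.0005,0.05,0,0,0],[1,0,-0.0005,0.062,0,0,0],[1,0,-0.0005,0.07,0,0,0],[1,0,-0.0005,0.077,0,0,0],[1,0,-0.0005,0.081,0,0,0],[1,0,-0.0005,0.083,0,0,0],[1,0,-0.0005,0.083,0,0,0]]]' 40
python3 -m inch '[[[-0.6,0,0,0,0,0,0],[-0.6,0,0,0,0,0,0],[-0.6,0,0,0,0,0,0],[-0.6,0,0,0,0,0,0],[-0.6,0,0,-0.05,0,0,0],[-0.6,0,0,-0.1,0,0,0],[-0.6,0,0.08,-0.15,0,0,0],[-0.6,0,0.14,-0.15,0,0,0],[-0.6,0,0.14,-0.15,0,0,0]]]' 40
python3 - <<'E'
from h import *
st()
for n in('top',):
  c=cap(n,n+'6.png');W=cloud(c);x,y,z=W[...,0],W[...,1],W[...,2]
  for a,b in((-.14,-.075),(-.075,-.015),(-.012,.016),(.02,.08),(.08,.14)):
    m=(z>.112)&(z<.15)&(x>.46)&(x<.55)&(y>a)&(y<b);print(n,m.sum(),np.round(W[m].mean(0),4) if m.any() else '')
  q=(z>.085)&(z<.13)&(x<.42)&(x>.3)&(abs(y)<.05);print('ball',q.sum(),np.round(W[q].mean(0),3))
im=c['pixels'][195:285,270:400,::-1];cv2.imwrite('pics/crop6.png',cv2.resize(im,None,fx=6,fy=6,interpolation=cv2.INTER_CUBIC))
E
```

```text
clock: 36.95
position: [0.4997, -0.0449, 0.0943]
ee_rot: [3.14, -0.096, 0.001]
ft_force: [-1.4, -0.4, -1.4]
grip_width: 0.0509
clock: 38.08
position: [0.4909, -0.1875, 0.2453]
ee_rot: [3.138, -0.099, 0.003]
ft_force: [0.3, 0.6, -0.3]
grip_width: 0.0682
t 38.08 p [ 0.4909 -0.1875  0.2453] yaw -3.61 tilt [ 0.002 -0.002 -1.   ] q [-0.46 -0.08  1.68 -0.    1.54 -0.4 ] F [ 0.3  0.6 -0.3] w 0.0682
top 294 [ 0.4931 -0.1061  0.1225]
top 288 [ 0.4988 -0.0439  0.1228]
top 60 [0.4996 0.0027 0.1382]
top 288 [0.5018 0.0499 0.1227]
top 294 [0.4989 0.1083 0.1226]
ball 72 [0.381 0.01  0.105]
```

View pics/crop6.png

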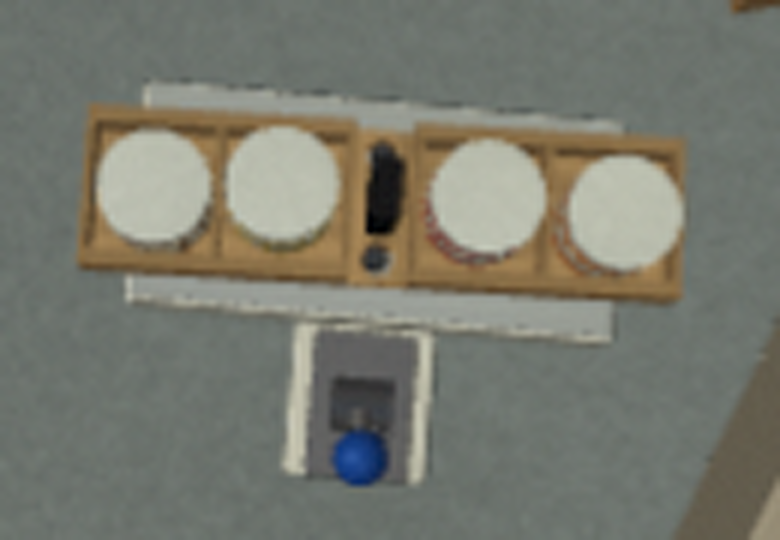

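All four jars are in. I check the carrier's yaw against the base from the edge corners.

Run:
```python
from h import *
c=ld('top');R=cv2.Rodrigues(np.array(c['rvec']))[0];C=-R.T@np.array(c['tvec']).ravel()
def ray(u,v,z):
    n=cv2.undistortPoints(np.array([[[u,v]]],float),K(c),np.array(c['D']))[0,0];d=R.T@[n[0],n[1],1];return (C+d*(z-C[2])/d[2])[:2]
def yaw(a,b,z):
    p,q=[ray(270+u/6,195+v/6,z) for u,v in(a,b)];d=p-q;return np.degrees(np.arctan2(-d[0],d[1])).round(2),np.linalg.norm(d).round(4),(p+q)/2
for n,a,b,z in[('car',(90,105),(683,140),.085),('car',(80,265),(683,298),.085),('base',(148,82),(618,123),.045),('base',(127,298),(608,340),.045)]: print(n,yaw(a,b,z))
to([.375,.008,.2],-3.4)
```

```text
car (np.float64(-1.71), np.float64(0.2817), array([5.35593943e-01, 3.62904877e-04]))
car (np.float64(-1.49), np.float64(0.2827), array([0.46035912, 0.00106327]))
base (np.float64(-3.33), np.float64(0.2323), array([0.55157204, 0.00065656]))
base (np.float64(-3.34), np.float64(0.2336), array([0.44535507, 0.00583874]))
row [-0.1281, -0.1897, 0.0446] [0.003, -0.002, -0.005]
```

The carrier is within 0.03 rad of the base (limit 0.06). Now the switch: I'll take the ball lightly from its sides and carry it over.

```bash
python3 -m inch '[[[-0.6,-0.124,-0.1897,0,0,0,-1.571],[-0.6,-0.124,-0.1897,0,0,0,-1.571],[-0.6,-0.124,-0.1897,0,0,0,-1.571],[-0.6,-0.124,-0.1897,0,0,0,-1.571],[-0.6,-0.124,-0.1897,0.04,0,0,-1.571],[-0.6,-0.124,-0.1897,0.04,0,0,-1.571],[-0.6,-0.124,-0.1897,0.04,0,0,-1.571],[-0.6,-0.124,-0.1897,0.04,0,0,-1.571],[-0.6,-0.124,-0.1897,0.04,0,0,-1.571],[-0.6,-0.124,-0.1897,0.04,0,0,-1.571],[-0.6,-0.124,-0.1897,0.04,0,0,-1.571]]]' 20 >/dev/null
python3 - <<'E'
from h import *
st();c=cap('wrist','w12.png');W=cloud(c);p=c['pixels'].astype(int)
m=(p[...,2]>p[...,0]+50)&(p[...,2]>90)&(abs(W[...,1])<.06)&(W[...,2]>.05);P=W[m];print(m.sum(),P.min(0).round(3),P.max(0).round(3),P.mean(0).round(4))
A=np.c_[2*P,np.ones(len(P))];s=np.linalg.lstsq(A,(P**2).sum(1),rcond=None)[0];print('ball c',s[:3].round(4),'r',np.sqrt(s[3]+s[:3]@s[:3]))
to([s[0],s[1],.076],86.5)
E
```

```text
t 39.5 p [0.3786 0.0125 0.2038] yaw 86.43 tilt [ 0.  0. -1.] q [-0.1  -0.5   2.09  0.    1.55 -1.61] F [-0.2  0.  -0.6] w 0.0682
737 [0.369 0.    0.097] [0.392 0.023 0.111] [0.3793 0.0116 0.1059]
ball c [0.3819 0.0105 0.0975] r 0.01232499887800264
row [-0.0018, 0.0035, 0.1277] [-0.0, -0.0, -0.001]
```

```bash
python3 -m inch '[[[-0.6,-0.002,0.003,0.05,0,0,0],[-0.6,-0.002,0.003,0.09,0,0,0],[-0.6,-0.002,0.003,0.115,0,0,0],[-0.6,-0.002,0.003,0.127,0,0,0],[-0.6,-0.002,0.003,0.127,0,0,0],[1,-0.002,0.003,0.127,0,0,0],[1,-0.002,0.003,0.127,0,0,0],[1,-0.002,0.003,0.127,0,0,0],[1,-0.002,0.003,0.127,0,0,0],[1,-0.002,0.003,0.127,0,0,0],[1,-0.002,0.003,0.127,0,0,0]]]' 20
python3 -m inch '[[[1,0,0.01,-0.003,0,0,0],[1,0,0.02,-0.004,0,0,0],[1,0,0.03,-0.003,0,0,0],[1,0,0.04,-0.002,0,0,0],[1,0,0.047,0,0,0,0],[1,0,0.047,0,0,0,0]]]' 20
python3 -c "
from h import *
st()"
```

```text
clock: 40.92
position: [0.3823, 0.0109, 0.078]
ee_rot: [2.288, 2.153, 0.004]
ft_force: [-1.1, 5.3, 5.3]
grip_width: 0.0243
clock: 41.68
position: [0.4293, 0.0081, 0.0774]
ee_rot: [-2.288, -2.153, -0.003]
ft_force: [2.0, 5.1, 1.0]
grip_width: 0.0243
t 41.67 p [0.4293 0.0081 0.0774] yaw 86.52 tilt [ 0.001  0.001 -1.   ] q [-0.1  -0.21  2.11  0.    1.24 -1.61] F [2.  5.1 1. ] w 0.0243
```

```bash
python3 -m inch '[[[1,0,0.002,0,0,0,0],[1,0,0.002,0,0,0,0],[-0.6,0,0.002,0,0,0,0],[-0.6,0,0.002,0,0,0,0],[-0.6,0,0.002,0,0,0,0],[-0.6,0,0.002,0,0,0,0],[-0.6,0,0,-0.05,0,0,0],[-0.6,0,0,-0.11,0,0,0],[-0.6,0,0,-0.17,0,0,0],[-0.6,0,0,-0.17,0,0,0],[-0.6,0,0,-0.17,0,0,0]]]' 20
python3 - <<'E'
from h import *
st();c=cap('wrist','w13.png');W=cloud(c);p=c['pixels'].astype(int)
m=(p[...,2]>p[...,0]+50)&(p[...,2]>90)&(abs(W[...,1])<.06)&(W[...,2]>.05);P=W[m]
A=np.c_[2*P,np.ones(len(P))];s=np.linalg.lstsq(A,(P**2).sum(1),rcond=None)[0];print('ball c',m.sum(),s[:3].round(4),'r',np.sqrt(s[3]+s[:3]@s[:3]))
c=ld('top');W=cloud(c);x,y,z=W[...,0],W[...,1],W[...,2]
m=(z>.165)&(x>.55)&(x<.8)&(y>.15)&(y<.4);r=cv2.minAreaRect(W[m][:,:2].astype(np.float32));print('board top',np.round(r[0],4),np.round(r[1],4),r[2],np.median(z[m]))
m=(z>.09)&(z<.115)&(x>.55)&(x<.8)&(y>-.35)&(y<-.1);r=cv2.minAreaRect(W[m][:,:2].astype(np.float32));print('rest top',np.round(r[0],4),np.round(r[1],4),r[2])
to([.61,.265,.30],81)
E
```

```text
clock: 43.05
position: [0.4284, 0.0073, 0.2465]
ee_rot: [2.288, 2.153, 0.0]
ft_force: [-0.2, -0.2, -1.8]
grip_width: 0.0683
t 43.05 p [0.4284 0.0073 0.2465] yaw 86.51 tilt [ 0. -0. -1.] q [-0.1  -0.36  1.91 -0.    1.59 -1.61] F [-0.2 -0.2 -1.8] w 0.0683
ball c 535 [0.425  0.008  0.1001] r 0.012229646501732284
board top [0.6596 0.2559] [0.1222 0.0159] 80.64067077636719 0.17938758457634346
rest top [ 0.6557 -0.2374] [0.0619 0.1308] 12.335832595825195
row [0.2683, 0.1661, -0.0549] [-0.002, 0.0, 0.096]
```

The lever reads about 0.84, which is marginal, so I push it a bit further with closed fingers from behind.

```bash
python3 -m inch '[[[1,0,-0.046,0,0,0,0],[1,0,-0.046,0,0,0,0],[1,0,-0.046,0,0,0,0],[1,0,-0.046,0,0,0,0],[1,0,-0.046,0.05,0,0,0],[1,0,-0.046,0.1,0,0,0],[1,0,-0.046,0.14,0,0,0],[1,0,-0.046,0.161,0,0,0],[1,0,-0.046,0.161,0,0,0]]]' 20
python3 -m inch '[[[1,0,0.01,0,0,0,0],[1,0,0.017,0,0,0,0],[1,0,0.02,0,0,0,0],[1,0,0.023,0,0,0,0],[1,0,0.025,0,0,0,0],[1,0,0.027,0,0,0,0]]]'
python3 -c "
from h import *
st()"
```

```text
clock: 44.22
position: [0.381, 0.0103, 0.0838]
ee_rot: [-2.285, -2.15, 0.005]
ft_force: [-0.1, -0.3, 0.4]
grip_width: -0.0001
clock: 44.98
position: [0.4093, 0.0085, 0.0856]
ee_rot: [-2.288, -2.153, 0.001]
ft_force: [-1.8, -0.1, -1.3]
grip_width: -0.0001
t 44.98 p [0.4093 0.0085 0.0856] yaw 86.52 tilt [-0.001  0.    -1.   ] q [-0.1  -0.29  2.16 -0.    1.27 -1.61] F [-1.8 -0.1 -1.3] w -0.0001
```

```bash
python3 -m inch '[[[1,0,0.002,0,0,0,0],[1,0,0.004,0,0,0,0],[1,0,0.004,0,0,0,0]]]'
python3 -m inch '[[[1,0,-0.02,0,0,0,0],[1,0,-0.02,0,0,0,0],[1,0,-0.02,-0.06,0,0,0],[1,0,-0.02,-0.12,0,0,0],[-1,0,0.02,-0.17,0,0,0],[-1,0,0.02,-0.17,0,0,0],[-1,0,0.02,-0.17,0,0,0]]]'
python3 - <<'E'
from h import *
st();c=cap('wrist','w14.png');W=cloud(c);p=c['pixels'].astype(int)
m=(p[...,2]>p[...,0]+50)&(p[...,2]>90)&(abs(W[...,1])<.06)&(W[...,2]>.05);P=W[m]
A=np.c_[2*P,np.ones(len(P))];s=np.linalg.lstsq(A,(P**2).sum(1),rcond=None)[0];print('ball c',m.sum(),s[:3].round(4),'r',np.sqrt(s[3]+s[:3]@s[:3]))
to([.61,.265,.30],81)
E
```

```text
clock: 45.35
position: [0.4116, 0.0084, 0.0852]
ee_rot: [-2.285, -2.151, 0.005]
ft_force: [-10.0, 0.1, 6.3]
grip_width: 0.0
clock: 46.22
position: [0.4336, 0.007, 0.2553]
ee_rot: [-2.288, -2.153, 0.0]
ft_force: [0.1, 0.1, 0.1]
grip_width: 0.0538
t 46.23 p [0.4336 0.007  0.2553] yaw 86.52 tilt [-0.  0. -1.] q [-0.1  -0.34  1.88  0.    1.6  -1.61] F [0.1 0.1 0.1] w 0.0538
ball c 486 [0.4355 0.0073 0.0954] r 0.012369362797236634
row [0.2682, 0.1611, -0.0459] [-0.002, -0.0, 0.096]
```

The lever is now at its on stop (ball at x .4355, about 1.0). Next, the board.

```bash
python3 -m inch '[[[-0.4,0.2622,0.21,-0.01,0,0,1.674],[-0.4,0.2622,0.21,-0.01,0,0,1.674],[-0.4,0.2622,0.21,-0.01,0,0,1.674],[-0.4,0.2622,0.21,-0.01,0,0,1.674],[-0.4,0.2622,0.21,-0.01,0,0,1.674],[-0.4,0.2622,0.21,-0.01,0,0,1.674],[-0.4,0.2622,0.21,-0.01,0,0,1.674],[-0.4,0.2622,0.21,-0.01,0,0,1.674],[-0.4,0.2622,0.21,-0.01,0,0,1.674],[-0.4,0.2622,0.21,-0.01,0,0,1.674],[-0.4,0.2622,0.21,-0.01,0,0,1.674],[-0.4,0.2622,0.21,-0.01,0,0,1.674]]]' 40 >/dev/null
python3 - <<'E'
from h import *
st();c=cap('wrist','w15.png');W=cloud(c);x,y,z=W[...,0],W[...,1],W[...,2]
m=(z>.17)&(z<.19)&(x>.55)&(x<.8)&(y>.15)&(y<.4);r=cv2.minAreaRect(W[m][:,:2].astype(np.float32));print('board top',m.sum(),np.round(r[0],4),np.round(r[1],4),r[2],np.median(z[m]))
to([r[0][0],r[0][1],.145],-9.4)
E
```

```text
t 47.77 p [0.6587 0.2559 0.2654] yaw -9.26 tilt [-0.001 -0.    -1.   ] q [ 0.3   0.41  1.09 -0.    1.64  0.46] F [ 0.3 -0.4 -0.4] w 0.0601
board top 3199 [0.6603 0.2554] [0.1205 0.0154] 80.82025909423828 0.18011262988025747
row [0.0016, 0.0003, 0.1206] [0.0, 0.0, 0.002]
```

View pics/w15.png

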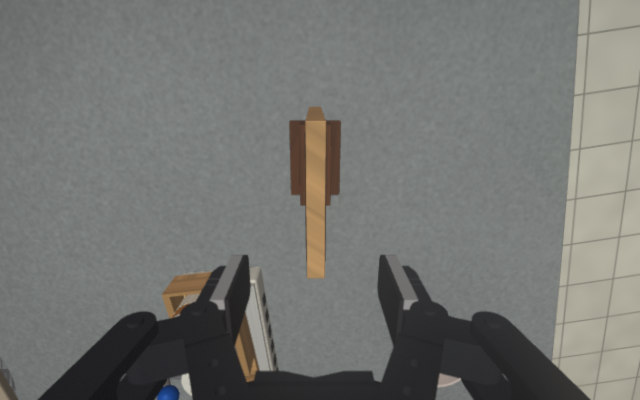

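The board's upper edge runs from (316,112) to (316,278), centred between the jaws. Grip and lift.

```bash
python3 -m inch '[[[-0.4,0.001,0,0.05,0,0,0],[-0.4,0.001,0,0.09,0,0,0],[-0.4,0.001,0,0.11,0,0,0],[-0.4,0.001,0,0.121,0,0,0],[-0.4,0.001,0,0.121,0,0,0],[1,0.001,0,0.121,0,0,0],[1,0.001,0,0.121,0,0,0],[1,0.001,0,0.121,0,0,0],[1,0.001,0,0.121,0,0,0],[1,0.001,0,0.121,0,0,0],[1,0.001,0,0.121,0,0,0]]]' 50
python3 -m inch '[[[1,0,0,-0.02,0,0,0],[1,0,0,-0.06,0,0,0],[1,0,0,-0.1,0,0,0],[1,0,0,-0.14,0,0,0],[1,0,0,-0.14,0,0,0],[1,0,0,-0.14,0,0,0]]]' 50
python3 -c "
from h import *
st()"
```

```text
clock: 49.2
position: [0.6606, 0.256, 0.1463]
ee_rot: [-3.13, 0.257, -0.003]
ft_force: [0.2, -0.9, 6.1]
grip_width: 0.0133
clock: 49.95
position: [0.6596, 0.2557, 0.2841]
ee_rot: [3.131, -0.257, -0.002]
ft_force: [0.5, -1.0, -2.7]
grip_width: 0.0134
t 49.95 p [0.6596 0.2557 0.2841] yaw -9.4 tilt [-0.001 -0.    -1.   ] q [0.3  0.42 1.06 0.   1.67 0.46] F [ 0.5 -1.  -2.7] w 0.0134
```

```bash
cat >> h.py <<'E'
def goal(xo,zo,th=.28,L=.136,rest=(.6557,-.2374),yaw=12.1):
    o=arm.get_obs();R=R0(o);a=np.radians(yaw);ex=np.array([np.cos(a),np.sin(a),0]);ez=np.array([0,0,1.])
    zt=np.sin(th)*ex-np.cos(th)*ez;xt=np.cos(th)*ex+np.sin(th)*ez
    G=np.c_[xt,np.cross(zt,xt),zt];p=np.array([*rest,0])+xo*ex+zo*ez-L*zt
    print('tcp',p.round(4),'row',(R.T@(p-o['position'])).round(4).tolist(),cv2.Rodrigues(R.T@G)[0].ravel().round(3).tolist())
E
python3 -c "
from h import *
goal(.072,.14)"
```

```text
tcp [ 0.6894 -0.2302  0.2707] row [0.1087, 0.4745, 0.0135] [0.053, 0.278, -0.373]
```

```bash
python3 -m inch '[[[1,0.01,0.05,0,0,0,0],[1,0.025,0.1,0,0,0,0],[1,0.035,0.15,0,0,0,0],[1,0.047,0.2,0,0.01,0.06,-0.08],[1,0.058,0.25,0,0.02,0.11,-0.16],[1,0.07,0.3,0,0.03,0.17,-0.24],[1,0.08,0.35,0,0.04,0.22,-0.31],[1,0.092,0.4,0.005,0.05,0.25,-0.35],[1,0.103,0.45,0.01,0.053,0.278,-0.373],[1,0.1087,0.4745,0.0135,0.053,0.278,-0.373],[1,0.1087,0.4745,0.0135,0.053,0.278,-0.373],[1,0.1087,0.4745,0.0135,0.053,0.278,-0.373]]]' 50
python3 - <<'E'
from h import *
st();goal(.072,.14);goal(.072,.004);cap('scene','s16.png')
i=ld('scene')['pixels'][150:290,130:330,::-1];cv2.imwrite('pics/crop16.png',cv2.resize(i,None,fx=4,fy=4,interpolation=cv2.INTER_CUBIC))
E
```

```text
clock: 51.45
position: [0.6895, -0.2287, 0.2702]
ee_rot: [-3.063, -0.326, -0.431]
ft_force: [-0.3, 1.1, -2.2]
grip_width: 0.0135
t 51.45 p [ 0.6895 -0.2287  0.2702] yaw 12.12 tilt [ 0.27   0.06  -0.961] q [-0.48  0.24  1.33  0.18  1.37 -0.71] F [-0.3  1.1 -2.2] w 0.0135
tcp [ 0.6894 -0.2302  0.2707] row [-0.0003, 0.0014, -0.0006] [-0.002, 0.0, 0.0]
tcp [ 0.6894 -0.2302  0.1347] row [-0.0379, 0.0016, 0.1301] [-0.002, 0.0, 0.0]
```

View pics/crop16.png

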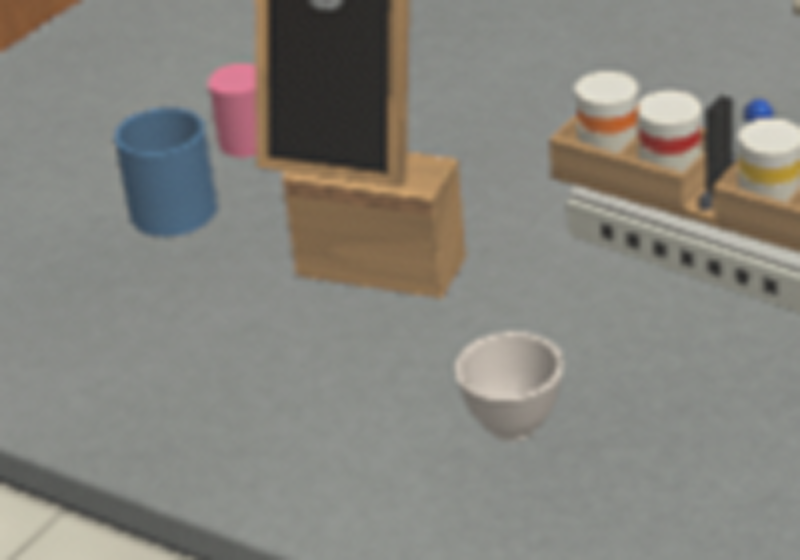

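The board (lower edge (265,165) to (405,180) in the crop) hangs tilted in front of and above the rest. Lower it.

```bash
python3 -m inch '[[[1,-0.0088,0.001,0.03,0,0,0],[1,-0.0175,0.001,0.06,0,0,0],[1,-0.0262,0.001,0.09,0,0,0],[1,-0.0321,0.001,0.11,0,0,0],[1,-0.035,0.001,0.12,0,0,0],[1,-0.0373,0.001,0.128,0,0,0],[1,-0.0373,0.001,0.128,0,0,0]]]' 50
python3 - <<'E'
from h import *
st();goal(.072,.004)
E
```

```text
clock: 52.38
position: [0.6898, -0.231, 0.1382]
ee_rot: [-3.064, -0.325, -0.434]
ft_force: [-0.3, 0.0, -3.0]
grip_width: 0.0132
t 52.38 p [ 0.6898 -0.231   0.1382] yaw 12.12 tilt [ 0.272  0.058 -0.961] q [-0.48  0.31  1.48  0.2   1.14 -0.76] F [-0.3  0.  -3. ] w 0.0132
tcp [ 0.6894 -0.2302  0.1347] row [-0.0012, -0.0009, 0.0033] [-0.0, -0.002, 0.0]
```

```bash
python3 -m inch '[[[1,-0.0006,0,0.002,0,0,0],[1,-0.001,0,0.0035,0,0,0],[1,-0.0014,0,0.005,0,0,0],[1,-0.0014,0,0.005,0,0,0]]]' 50
python3 -m inch '[[[1,-0.0003,0,0.001,0,0,0],[1,-0.0003,0,0.001,0,0,0]]]' 50
```

```text
clock: 52.88
position: [0.6897, -0.2311, 0.1329]
ee_rot: [-3.064, -0.325, -0.434]
ft_force: [0.6, 0.9, -2.9]
grip_width: 0.0134
clock: 53.12
position: [0.69, -0.2313, 0.1329]
ee_rot: [-3.065, -0.325, -0.436]
ft_force: [-3.2, 0.6, 6.5]
grip_width: 0.0136
```

```bash
python3 -m inch '[[[0.5,0,0,0,0,0,0],[0.4,0,0,0,0,0,0],[0.2,0,0,0,0,0,0],[0.0,0,0,0,0,0,0],[-0.05,0,0,0,0,0,0],[-0.05,0,0,0,0,0,0]]]' 20
python3 -m inch '[[[-0.05,0,0,-0.02,0,0,0],[-0.05,0,0,-0.05,0,0,0],[-0.05,0,0,-0.09,0,0,0],[-0.05,0,0,-0.14,0,0,0],[-0.05,0,0,-0.14,0,0,0]]]' 20
python3 - <<'E'
from h import *
st();cap('scene','s17.png');cap('top','t17.png');c=cap('wrist')
W=cloud(ld('scene'));x,y,z=W[...,0],W[...,1],W[...,2];a=np.radians(12.1);ex=np.array([np.cos(a),np.sin(a),0]);ey=np.array([-np.sin(a),np.cos(a),0])
D=W-np.array([.6557,-.2374,0]);X=D@ex;Y=D@ey
m=(abs(Y)<.075)&(X>-.03)&(X<.13)&(z>.01)&(z<.19)
for lo in(.015,.04,.07,.1,.13,.15): 
    s=m&(z>lo)&(z<lo+.015);print(lo,s.sum(),np.median(X[s]).round(4) if s.any() else'',np.percentile(Y[s],[2,98]).round(4) if s.any() else'')
i=ld('scene')['pixels'][150:290,130:330,::-1];t=ld('top')['pixels'][140:290,260:470,::-1]
cv2.imwrite('pics/crop17.png',np.hstack([cv2.resize(i,(400,280)),cv2.resize(t,(392,280))]))
E
```

```text
clock: 53.88
position: [0.6897, -0.2311, 0.1317]
ee_rot: [-3.064, -0.325, -0.434]
ft_force: [0.8, 0.6, -1.0]
grip_width: 0.0449
clock: 54.5
position: [0.6534, -0.2411, 0.2753]
ee_rot: [-3.069, -0.326, -0.45]
ft_force: [-0.7, 0.6, -0.3]
grip_width: 0.0447
t 54.5 p [ 0.6534 -0.2411  0.2753] yaw 12.2 tilt [ 0.281  0.053 -0.958] q [-0.53  0.14  1.42  0.19  1.36 -0.76] F [-0.7  0.6 -0.3] w 0.0447
0.015 202 0.0729 [-0.0593  0.0638]
0.04 223 0.0627 [-0.0568  0.0636]
0.07 201 0.0531 [-0.0547  0.0636]
0.1 203 0.0416 [-0.0562  0.0613]
0.13 186 0.0321 [-0.0587  0.0564]
0.15 210 0.0241 [-0.0593  0.0556]
```

View pics/crop17.png

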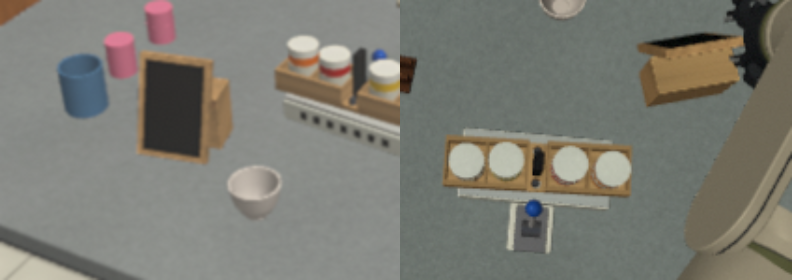

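The board leans on the cork face at about 0.35 rad. The jars are in the wells and the lever ball (533,208 in the right crop) leans to the carrier. I back off, do a final check and hand in.

```bash
python3 -m inch '[[[-0.05,0,0,-0.05,0,0,0],[-0.05,0,0,-0.08,0,0,0],[-0.05,0,0,-0.08,0,0,0],[-0.05,0,0,-0.08,0,0,0],[-0.05,0,0,-0.08,0,0,0],[-0.05,0,0,-0.08,0,0,0]]]' 20
python3 - <<'E'
from h import *
st();c=cap('top','t18.png');W=cloud(c);x,y,z=W[...,0],W[...,1],W[...,2]
for a,b in((-.14,-.075),(-.075,-.015),(-.012,.016),(.02,.08),(.08,.14)):
    m=(z>.112)&(z<.15)&(x>.46)&(x<.55)&(y>a)&(y<b);print(m.sum(),np.round(W[m].mean(0),4))
q=(z>.085)&(z<.13)&(x<.455)&(x>.3)&(abs(y)<.05);print('ball',q.sum(),np.round(W[q].mean(0),3))
W=cloud(cap('scene','s18.png'));a=np.radians(12.1);D=W-np.array([.6557,-.2374,0]);X=D@[np.cos(a),np.sin(a),0];Y=D@[-np.sin(a),np.cos(a),0];z=W[...,2]
s=(abs(Y)<.05)&(X>-.03)&(X<.13)&(z>.015)&(z<.15);print('board lean',-np.arctan(np.polyfit(z[s],X[s],1)[0]))
arm.hand_in()
E
```

```text
clock: 55.4
position: [0.6297, -0.2436, 0.3413]
ee_rot: [-3.063, -0.325, -0.431]
ft_force: [-0.1, -0.7, -0.8]
grip_width: 0.0448
t 55.4 p [ 0.6297 -0.2436  0.3413] yaw 12.1 tilt [ 0.269  0.06  -0.961] q [-0.55  0.09  1.35  0.19  1.49 -0.76] F [-0.1 -0.7 -0.8] w 0.0448
293 [ 0.4932 -0.106   0.1229]
286 [ 0.499  -0.0441  0.1227]
60 [0.4995 0.0027 0.1384]
287 [0.5019 0.05   0.1226]
293 [0.4989 0.1084 0.1227]
ball 71 [0.434 0.008 0.103]
board lean 0.3476729060443747
the job is handed in; nothing more can be done
```

The job was handed in at about 55 s. The carrier is seated, all four jars (amber, yellow, orange, red) stand in wells, the switch is on and the board leans on the rest. I avoided the bowl, plates and mug and left both pink look-alikes alone.

**Last checks:**
- **Jars:** all four lids read 0.123 m high, which is fully down in the wells. The amber jar is the least centred, about 5 mm off its well centre (limit 10 mm).
- **Switch:** after the first push the lever read only about 0.84, so I pushed it again to its stop. The final reading puts it at about 1.0.
- **Board:** it leans back about 0.35 rad. Its foot is about 74 mm out from the rest's origin, and it is centred to a few millimetres.
- **Carrier:** placing the amber jar turned it on the pegs. It was about 0.03 rad off the base's line when last measured, before the switch was pushed (limit 0.06).
- **Disagreement:** the top camera reads the handle 1.5 mm lower than the wrist camera read it at seating (0.1384 against 0.1399 m). I took that as camera error. The corner check also put the carrier's centre about 2.5 mm from the base's, more than the peg play allows but inside the 4 mm limit.

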